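Reline the offcut chute with lapped wear plates and put the tools away

TASK

Reline the sloping offcut chute with all the white wear plates that are there, laid like roof slates: centred across the board, from the bottom up without leaving a line out, each with its lower edge along the next yellow line and its lower part lapping over the top of the plate below. Also lay the scraper, the brush and the screwdriver flat in the tray, each in the compartment shaped for it. Leave the blue bin and the tape roll alone.

Things in the scene. Friction and masses are not known exactly. Their poses are not given: they have to be found in the camera images.
- board: Fixed dark grey chute board sloping 0.349 rad, 236 x 142 mm. Origin on its surface, mid-width, at the low end (28 mm above the bench); x up the slope, y across, z out of it. Cheeks 14 mm high, inner faces at y +-69 mm. Yellow lines across it at x 10, 55, 100, 145 mm for the plates' lower edges (45 mm exposure). A wooden starter batten at x 11 to 24 mm, 9 mm high, tips the first plate.
- course1 (a point): Where the centre of the plate of course 1 (1 is the lowest) lies when correctly laid: lower edge on the line at board x 10 mm, lower part resting on the batten, upper edge on the board. Axes of the laid plate: x up the slope, y across, z out of its face; 0.134 rad less steep than the board. Plates lap 25 mm.
- course2 (a point): Where the centre of the plate of course 2 (1 is the lowest) lies when correctly laid: lower edge on the line at board x 55 mm, lower part resting on the plate below, upper edge on the board. Axes of the laid plate: x up the slope, y across, z out of its face; 0.134 rad less steep than the board. Plates lap 25 mm.
- course3 (a point): Where the centre of the plate of course 3 (1 is the lowest) lies when correctly laid: lower edge on the line at board x 100 mm, lower part resting on the plate below, upper edge on the board. Axes of the laid plate: x up the slope, y across, z out of its face; 0.134 rad less steep than the board. Plates lap 25 mm.
- course4 (a point): Where the centre of the plate of course 4 (1 is the lowest) lies when correctly laid: lower edge on the line at board x 145 mm, lower part resting on the plate below, upper edge on the board. Axes of the laid plate: x up the slope, y across, z out of its face; 0.134 rad less steep than the board. Plates lap 25 mm.
- plate1: One of up to four identical flat wear plates, plain white plastic with two small grey dots, 70 (x) x 60 (y) x 6 mm (z); origin at its very centre. Same either way up and either way round. About 60 g. Starts flat on the bench; not every plate is there in every start (then None).
- plate2: One of up to four identical flat wear plates, plain white plastic with two small grey dots, 70 (x) x 60 (y) x 6 mm (z); origin at its very centre. Same either way up and either way round. About 60 g. Starts flat on the bench; not every plate is there in every start (then None).
- plate3: One of up to four identical flat wear plates, plain white plastic with two small grey dots, 70 (x) x 60 (y) x 6 mm (z); origin at its very centre. Same either way up and either way round. About 60 g. Starts flat on the bench; not every plate is there in every start (then None).
- plate4: One of up to four identical flat wear plates, plain white plastic with two small grey dots, 70 (x) x 60 (y) x 6 mm (z); origin at its very centre. Same either way up and either way round. About 60 g. Starts flat on the bench; not every plate is there in every start (then None).
- scraper: Scraper, 140 mm long, wooden handle and a flat steel blade 50 mm wide, 3 mm thick, 55 mm long level with its underside; origin on the underside, below the grip, 25 mm from mid-length; x points along the tool from handle to head, z up; handle from x -45 to +40 mm, 20 mm wide (y) and 24 mm high. About 90 g.
- brush: Small bench brush, 140 mm long, wooden handle and a head 34 mm wide, 55 mm long, 24 mm high with the bristles down; origin on the underside, below the grip, 25 mm from mid-length; x points along the tool from handle to head, z up; handle from x -45 to +40 mm, 20 mm wide (y) and 24 mm high. About 80 g.
- driver: Stubby screwdriver, 140 mm long, square wooden handle and a thin steel shaft 8 mm across, 55 mm long; origin on its long axis in the handle, 12 mm above what it lies on; x points along the tool from handle to head, z up; handle from x -45 to +40 mm, 24 mm wide (y) and 24 mm high. Any of the four sides may be up. About 90 g.
- tray: Fixed grey plastic tool tray, 160 x 160 mm, origin under its centre, x, y along its sides, z up. Floor 4 mm thick; walls and shoulders stand 10 mm above the floor, so that lying tool handles stand 14 mm proud of them. Three compartments along x, 152 mm long, side by side in y; each is shaped for one tool, which fits one way round only: head towards the tray's +x.
- scraper_bay (a point): Where the scraper's origin lies when it lies mid-compartment: on the tray floor (tray x -25, y +45, z 4 mm), axes of the tray. The widest compartment: 62 mm for the blade, 34 mm beside the handle (x below +5 mm in the tray).
- brush_bay (a point): Where the brush's origin lies mid-compartment: on the tray floor (tray x -25, y -13, z 4 mm), axes of the tray. The middle compartment: 46 mm for the head, 34 mm beside the handle (x below +5 mm in the tray).
- driver_bay (a point): Where the driver's origin lies mid-compartment (tray x -25, y -58, z 16 mm, that is 12 mm above the tray floor), axes of the tray. The narrowest compartment: 36 mm for the handle, 20 mm for the shaft (x above +28 mm in the tray).
- blue_bin: Bystander: open blue stacking bin, 130 x 110 x 65 mm, origin under its centre, beyond the tray. Leave alone.
- tape_roll: Bystander: yellow roll of tape, 70 mm across, 19 mm high, origin under its centre. Leave alone.
There are look-alikes about, which are no part of the job. Leave any purple look-alike of the scraper alone.

How it is judged:
By the outcome, as a careful person would: the job done as asked, in the order asked, and still so for the second after the job is handed in, with the robot touching nothing.
Of plate1, plate2, plate3, plate4 only 3 to 4 are there at a start; the rules pass over those that are not, and their reading is None.
At some moment in a run one of scraper, brush, driver may be knocked a few centimetres aside while the robot is not near it.
Once in a run the grip may slacken for a moment while it holds something.
It also fails if it takes over 210 s, if anything falls off the work surface, if the arm or the gripper's body presses on something with over 40 N, if the wrist force passes 120 N, or if a joint passes its speed limit or range.

ROBOT

A 7-joint arm with a two-finger parallel gripper is mounted at the origin on the work surface. World frame = base frame: x ahead of the robot, y to its left, z up, the work surface at z = 0. Lengths are in m, angles in rad, forces in N, time in s.
With the tool pointing down it reaches from about 0.4 to 0.875 m from the base axis. Payload 19.3 kg.
Tool frame: the origin (TCP) lies where the fingers leave the gripper's body, on its centre line; the fingertips stand bot.tip_reach ahead of it and the grasp point (between the pads) lies 54 mm ahead of it (bot.tip_reach is the distance from the TCP to the fingertips, in m); z points along the fingers, y is the line along which they close (so a half turn about z gives the same grasp; the last joint's range is limited). The gripper opens to 85 mm and grips with 20 to 120 N. Pads are 22 mm wide; open, the fingers measure 114 mm over their backs; the gripper's body (76 mm by 85 mm) begins 54 mm behind the grasp point. The pads swing forward as they close: fully open they stand 13 mm farther back than shut.
Start: joints at [-1.217, 0.521, -0.036, 1.599, 0.021, 1.021, -0.113], TCP at [0.257, 0.57, 0.304] pointing down, gripper open.
Joint ranges: [-2.91, 2.91], [-0.3, 2.13], [-1.5, 1.42], [0.17, 2.43], [-1.26, 4.41], [0.16, 1.93], [-2.52, 2.52]. Speed limits (rad/s): [1.89, 1.89, 2.39, 2.39, 3.01, 3.01, 3.01].

INTERFACE

Orientations are given as [roll, pitch, yaw] about the fixed x, y, z axes, in that order (R = Rz(yaw) Ry(pitch) Rx(roll)).
In Python, from workcell import bot gives the robot as it stands. The module is installed in compiled form; this text tells all that it offers.
- The arm moves only by the shell command python3 -m jog 'ROWS' [FORCE]. ROWS is JSON, a list that holds one entry, the list of rows, each a list of 7 numbers: the shift along the tool's x, y, z in mm, then the turn, a rotation vector about the tool's x, y, z in rad, then the opening, from 0 (shut) to 1 (fully open). In form: [[[tx, ty, tz, wx, wy, wz, fingers], ...]]. A call has 1 to 5 rows; each row shifts and turns the commanded pose from where the row before left it, along the tool's axes as they then stand; what a row does not reach is not made up. A row lasts 1/10 s, in which the tool goes at most 50 mm and 8.59 degrees, less where a joint would pass 70% of its speed; a pose out of reach is approached as far as the arm can. A call is refused whole if a number of a shift passes 50 or a number of a turn 0.15, either way. A call with a gripper value outside its range is refused whole. The fingers move at their own pace and stop on an object; FORCE is the grip in N (left out, the last holds). Time passes only in rows, so rows that do not move let the fingers close. It gives the time, the measured TCP pose, the force, the opening and the grip force at its end, in the units of the state.
- bot.observe(): the state, without advancing time (a new reading comes with each control period).
- bot.grab_frame(name): name is "scene" or "top" or "wrist"; returns a dict with "img" (384x512x3 uint8, red, green, blue), "intrinsics" (3x3 intrinsics, pixels), "R" (3x3) and "t" (3): a world point X has camera coordinates R X + t; the wrist camera has in their place "tool_from_camera" (4x4, takes a point from camera to tool coordinates, whose origin is the TCP and whose axes are the flange's). Camera axes: x right, y down, z forward; pixel columns grow to the right and rows downward; lengths in m; the calibration is good to about 2 mm. A picture is of the moment at which its call begins: read the wrist's pose just before it. There is no depth.
- bot.job_done(): hands the job in; it is judged then, once.
Trained networks look in a picture, given as the dict that the camera call returned (one of the last four; its "shot" number tells which), for a name from the list of things; names that differ only in an ending like _2 or _b are one class to them, and where a whole thing is asked for, a point or a joint stands for the part that bears it (a point fixed in the world has none). Each returns a list of dicts, best first, with "conf" (0 to 1); they miss things now and then, are a little off and sometimes report something else, mostly with a low value. They report only what shows in the picture. A call takes as long as a camera call. They do not tell look-alikes from the thing itself.
- bot.trace(query, picture): "region" (384x512 bool, what is visible of it).
- bot.spot_point(query, picture): "xyz" ([x, y, z] in m, in world coordinates, good to about 4 mm: a listed point, or the origin of a listed thing).
The state is a dict: "clock": time; "qpos": joint angles; "qd": joint speeds; "joint_efforts": joint torques, N m; "position": TCP position; "tool_rot": TCP orientation; "force": force on the tool from outside, world axes, zero at the start; "moment": the same for the moment, N m; "grip_width": finger opening in m; "finger_force": force on a finger pad.
Only numpy, scipy, OpenCV 4.12 (cv2) and the standard library are available. Lean on these libraries where they do the work, as an engineer would, in place of code of your own. Each camera call takes 0.05 s, during which the arm holds its last target. There are 200 camera calls.

## Working session

There is one attempt and no reset: what is moved stays moved. The work goes in short steps, Python scripts to look and compute and a shell command to move; the robot and the scene stay as the last step left them, time stands still between calls to the robot, and variables do not carry over. Pictures are saved under pics/ and viewed, at most 14 in all, crops included, and the job is handed in when it is done.

```bash
mkdir -p pics; ls; cat > h.py <<'E'
import numpy as np,cv2
from workcell import bot
from scipy.spatial.transform import Rotation as Ro
def save(f,n): cv2.imwrite('pics/'+n+'.png',f['img'][:,:,::-1])
def cam(f,s=None):
    if 'R' in f and f.get('R') is not None: return np.array(f['R']),np.array(f['t'])
    T=np.array(f['tool_from_camera']); Rt=Ro.from_euler('xyz',s['tool_rot']).as_matrix()
    Rwc=Rt@T[:3,:3]; c=Rt@T[:3,3]+np.array(s['position'])
    return Rwc.T,-Rwc.T@c
def topix(f,X,s=None):
    R,t=cam(f,s); p=(np.atleast_2d(X)@R.T+t)@np.array(f['intrinsics']).T; return p[:,:2]/p[:,2:]
def ray(f,uv,z,s=None):
    "pixels -> world points on plane z"
    R,t=cam(f,s); uv=np.atleast_2d(uv); d=np.c_[uv,np.ones(len(uv))]@np.linalg.inv(np.array(f['intrinsics'])).T@R
    c=-R.T@t; return c+d*((z-c[2])/d[:,2])[:,None]
E
python3 - <<'E'
from h import *
print(bot.tip_reach); print(bot.observe())
for n in('scene','top'):
    f=bot.grab_frame(n); save(f,n+'0')
    for q in('plate1','scraper','brush','driver','tray','board','course1','course4','scraper_bay','driver_bay','tape_roll','blue_bin'):
        print(n,q,[(np.round(d['xyz'],3).tolist(),round(d['conf'],2)) for d in bot.spot_point(q,f)])
E
```

```text
pics
0.0726
{'clock': 0.0, 'qpos': array([-1.21717801,  0.52202065, -0.03633195,  1.59994802,  0.0211925 ,
        1.02106847, -0.11278764]), 'qd': array([-5.36805361e-04,  5.40675660e-04,  1.65381407e-05,  1.89214811e-04,
       -1.94816745e-03, -1.91315060e-04, -7.46178457e-04]), 'joint_efforts': array([ 1.40121825e-03, -9.27081800e+01,  1.98090255e+00, -3.69938314e+01,
        1.79053185e-02,  7.88242993e-03, -8.89507135e-06]), 'position': array([0.25695799, 0.56949125, 0.30334297]), 'tool_rot': array([-3.14053473e+00,  6.42071128e-05,  2.71777569e+00]), 'force': array([-0.36940654,  0.27273202, -0.06762604]), 'moment': array([-0.034072  , -0.01180986, -0.04413012]), 'finger_force': 0.0, 'grip_width': 0.08552791178823275}
scene plate1 [([0.552, 0.332, 0.0], 0.73), ([0.434, 0.325, 0.002], 0.64), ([0.418, 0.196, 0.004], 0.62)]
scene scraper [([0.484, -0.44, -0.002], 0.77), ([0.418, -0.583, -0.004], 0.65), ([0.671, -0.543, -0.002], 0.65)]
scene brush [([0.465, 0.445, -0.004], 0.82)]
scene driver [([0.65, 0.262, 0.011], 0.54)]
scene tray [([0.497, -0.239, -0.001], 0.86)]
scene board [
[... 910 characters left out ...]
river [([0.649, 0.26, 0.012], 0.63)]
top tray [([0.491, -0.233, -0.002], 0.69), ([0.664, 0.034, 0.096], 0.6)]
top board [([0.496, 0.028, 0.026], 0.74)]
top course1 [([0.58, 0.031, 0.066], 0.85), ([0.538, 0.031, 0.051], 0.8), ([0.663, 0.031, 0.095], 0.8), ([0.618, 0.03, 0.079], 0.77)]
top course4 [([0.58, 0.031, 0.066], 0.85), ([0.538, 0.031, 0.051], 0.8), ([0.663, 0.031, 0.095], 0.8), ([0.618, 0.03, 0.079], 0.77)]
top scraper_bay [([0.482, -0.192, 0.006], 0.68), ([0.58, 0.025, 0.064], 0.51)]
top driver_bay [([0.462, -0.292, 0.016], 0.68), ([0.466, -0.247, 0.002], 0.27)]
top tape_roll [([0.733, 0.254, 0.002], 0.85)]
top blue_bin [([0.706, -0.252, -0.002], 0.7), ([0.482, -0.44, -0.002], 0.38)]
```

View pics/scene0.png

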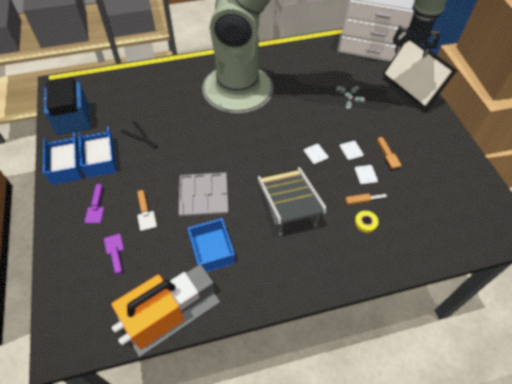

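View pics/top0.png

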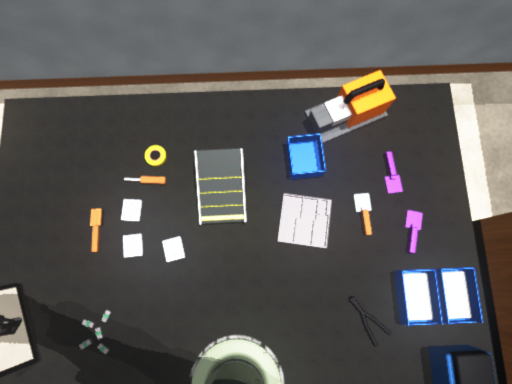

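```bash
cat >> h.py <<'E'
def plan(p,rpy,n=None,show=True):
    "constant row (shift mm, turn) repeated n times from the measured pose to target pose"
    s=bot.observe(); R0=Ro.from_euler('xyz',s['tool_rot']); R1=Ro.from_euler('xyz',rpy)
    w=(R0.inv()*R1).as_rotvec(); d=(np.array(p)-s['position'])*1000
    if n is None: n=max(1,int(np.ceil(max(np.linalg.norm(d)/45,np.linalg.norm(w)/.14))))
    A=sum((R0*Ro.from_rotvec(w*k/n)).as_matrix() for k in range(n)); t=np.linalg.solve(A,d)
    print('rows',n,np.round(t,1).tolist(),np.round(w/n,4).tolist())
def st():
    s=bot.observe(); print('t',round(s['clock'],2),'p',np.round(s['position'],4).tolist(),'rpy',np.round(s['tool_rot'],3).tolist(),'w',round(s['grip_width'],4),'ff',round(s['finger_force'],1),'F',np.round(s['force'],1).tolist(),'q7',round(s['qpos'][6],2)); return s
E
python3 -c "
from h import *
plan([.46,.28,.36],[-np.pi,0,np.pi])"
```

```text
rows 8 [-33.5, -29.4, -7.0] [-0.0, -0.0, -0.053]
```

```bash
python3 -m jog '[[[-33.5,-29.4,-7,0,0,-0.053,1],[-33.5,-29.4,-7,0,0,-0.053,1],[-33.5,-29.4,-7,0,0,-0.053,1],[-33.5,-29.4,-7,0,0,-0.053,1],[-33.5,-29.4,-7,0,0,-0.053,1]]]'
python3 -m jog '[[[-33.5,-29.4,-7,0,0,-0.053,1],[-33.5,-29.4,-7,0,0,-0.053,1],[-33.5,-29.4,-7,0,0,-0.053,1],[0,0,0,0,0,0,1],[0,0,0,0,0,0,1]]]'
python3 - <<'E'
from h import *
s=st(); f=bot.grab_frame('wrist'); save(f,'w1'); print(f['intrinsics'],f['tool_from_camera'])
for q in('plate1','brush','driver'):
    for d in bot.trace(q,f):
        m=d['region'].astype(np.uint8); r=cv2.minAreaRect(cv2.findNonZero(m)); 
        X=ray(f,cv2.boxPoints(r),.006 if q[0]=='p' else .012,s)
        e=[np.linalg.norm(X[i]-X[i-1]) for i in (1,2)]; 
        print(q,round(d['conf'],2),np.round(X.mean(0),4),np.round(e,4),'edge angles',[round(float(np.arctan2(*(X[i]-X[i-1])[1::-1])),3) for i in (1,2)])
    print(q,[(np.round(d['xyz'],3).tolist(),round(d['conf'],2)) for d in bot.spot_point(q,f)])
E
```

```text
clock: 1.8
position: [0.3704, 0.3766, 0.3394]
tool_rot: [3.141, 0.0, 2.985]
force: [0.7, 0.3, 0.2]
grip_width: 0.0856
finger_force: 0.0
clock: 2.3
position: [0.4609, 0.2793, 0.36]
tool_rot: [3.141, 0.0, 3.14]
force: [-0.6, 1.0, -1.2]
grip_width: 0.0853
finger_force: 0.0
t 2.3 p [0.4609, 0.2793, 0.36] rpy [3.141, 0.0, 3.14] w 0.0853 ff 0.0 F [-0.6, 1.0, -1.2] q7 0.9
[[281.71580687   0.         253.39139316]
 [  0.         281.71580687 189.62288595]
 [  0.           0.           1.        ]] [[ 1.20225677e-05 -9.59292655e-01 -2.82413885e-01  7.17283211e-02]
 [ 9.99999999e-01 -2.76541098e-06  5.19641804e-05 -6.08571487e-05]
 [-5.06298470e-05 -2.82413886e-01  9.59292653e-01 -6.96998860e-02]
 [ 0.00000000e+00  0.00000000e+00  0.00000000e+00  1.00000000e+00]]
plate1 0.68 [0.435  0.3255 0.006 ] [0.0587 0.0706] edge angles [1.594, 0.076]
plate1 0.66 [0.553  0.3337 0.006 ] [0.0734 0.0601] edge angles [3.051, 1.454]
plate1 0.63 [0.4192 0.1932 0.006 ] [0.0605 0.071 ] edge angles [1.809, 0.223]
plate1 [([0.418, 0.195, 0.005], 0.8), ([0.552, 0.334, 0.003], 0.78), ([0.438, 0.328, 0.005], 0.64)]
brush 0.78 [0.4907 0.4446 0.012 ] [0.144  0.0378] edge angles [3.127, 1.462]
brush [([0.465, 0.445, 0.003], 0.59)]
driver 0.74 [0.6527 0.2878 0.012 ] [0.037  0.1392] edge angles [3.04, 1.488]
driver [([0.651, 0.27, 0.012], 0.93)]
```

View pics/w1.png

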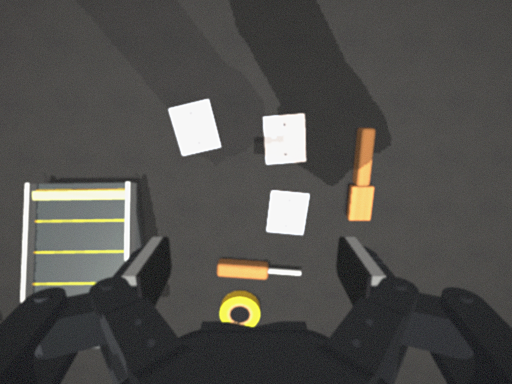

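```bash
python3 -m jog '[[[-35,-42,0,0,0,0,1],[-35,-42,0,0,0,0,1],[-35,-42,0,0,0,0,1],[-35,-42,0,0,0,0,1],[0,-42,0,0,0,0,1]]]'
python3 -m jog '[[[0,-38,0,0,0,0,1],[0,0,0,0,0,0,1],[0,0,0,0,0,0,1]]]'
cat >> h.py <<'E'
SL=.349
def boardT(x,y,z,yaw): return Ro.from_euler('ZY',[yaw,-SL]).as_matrix(),np.array([x,y,z])
def fitboard(f,s,show=True):
    from scipy.optimize import least_squares
    hsv=cv2.cvtColor(f['img'],cv2.COLOR_RGB2HSV); m=cv2.inRange(hsv,(22,110,110),(34,255,255))
    R,o=boardT(.496,.03,.028,0)
    L=[]; 
    for x in(.055,.1,.145):
        a,b=topix(f,np.array([[x,-.069,0],[x,.069,0]])@R.T+o,s)
        k=np.zeros_like(m); cv2.line(k,tuple(int(v) for v in a),tuple(int(v) for v in b),255,15)
        q=cv2.findNonZero(m&k)
        if q is None: continue
        q=q[:,0,:]; L.append((x,q.mean(0),q[:,0].min()-.5,q[:,0].max()+.5,np.polyfit(q[:,0],q[:,1],1),len(q)))
    def res(p):
        R,o=boardT(p[0],p[1],p[2],p[3]); r=[(p[2]-.028)/.002*.5]
        for x,c,u0,u1,(a,b),n in L:
            P=topix(f,np.array([[x,-.069,0],[x,.069,0]])@R.T+o,s)
            P=P[np.argsort(P[:,0])]
            r+=[P[0,0]-u0,P[1,0]-u1]+list(P[:,1]-a*P[:,0]-b)
        return r
    z=least_squares(res,[.496,.03,.028,0]); print('board',np.round(z.x,4),'cost',round(z.cost,2),[(l[5],round(l[4][0],3)) for l in L]); return z.x
E
python3 - <<'E'
from h import *
s=st(); f=bot.grab_frame('wrist'); save(f,'w2'); b=fitboard(f,s)
for q in('course1','tray','scraper_bay','brush_bay','driver_bay'): print(q,[(np.round(d['xyz'],4).tolist(),round(d['conf'],2)) for d in bot.spot_point(q,f)])
R,o=boardT(*b)
for i in range(4):
    # centre: lower bottom edge at line, 0.134 less steep
    x0=.010+.045*i; a=.134; 
    print('course',i+1,np.round(R@np.array([x0+.035*np.cos(a)-0*np.sin(a),0,.035*np.sin(a)+.003])+o,4))
E
```

```text
clock: 3.15
position: [0.5908, 0.083, 0.3592]
tool_rot: [-3.141, 0.0, -3.141]
force: [-1.1, -0.1, -0.5]
grip_width: 0.0856
finger_force: 0.0
clock: 3.45
position: [0.5885, 0.0461, 0.3599]
tool_rot: [3.141, 0.0, 3.141]
force: [-0.7, 0.1, 0.4]
grip_width: 0.0856
finger_force: 0.0
t 3.45 p [0.5885, 0.0461, 0.3599] rpy [3.141, 0.0, 3.141] w 0.0856 ff 0.0 F [-0.7, 0.1, 0.4] q7 1.42
board [0.4999 0.0222 0.0113 0.0126] cost 178.89 [(311, np.float64(-0.011)), (230, np.float64(-0.015)), (266, np.float64(-0.012))]
course1 [([0.5354, 0.0255, 0.049], 0.92), ([0.5771, 0.0295, 0.066], 0.78), ([0.6619, 0.0306, 0.0943], 0.7)]
tray [([0.4952, -0.2378, 0.0003], 0.94)]
scraper_bay [([0.4763, -0.1914, 0.0025], 0.56)]
brush_bay [([0.4687, -0.2464, 0.0026], 0.85)]
driver_bay [([0.4611, -0.2929, 0.016], 0.93), ([0.5752, 0.0316, 0.0633], 0.33)]
course 1 [0.5393 0.0227 0.0338]
course 2 [0.5816 0.0232 0.0492]
course 3 [0.6239 0.0237 0.0646]
course 4 [0.6661 0.0243 0.08  ]
```

View pics/w2.png

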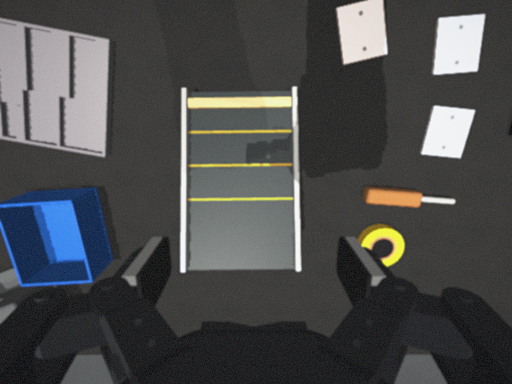

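```bash
python3 - <<'E'
import re
s=open('h.py').read()
s=s.replace("r=[(p[2]-.028)/.002*.5]","r=[(p[2]-.028)/.001]").replace("R,o=boardT(p[0],p[1],p[2],p[3]);","R,o=boardT(p[0],p[1],p[2],p[3]); hw=p[4];")
s=s.replace("P=topix(f,np.array([[x,-.069,0],[x,.069,0]])@R.T+o,s)\n            P","P=topix(f,np.array([[x,-hw,0],[x,hw,0]])@R.T+o,s)\n            P").replace("[.496,.03,.028,0])","[.496,.03,.028,0,.069])").replace("'cost',round(z.cost,2)","'res',np.round(z.fun,1)")
open('h.py','w').write(s)
E
python3 - <<'E'
from h import *
s=st(); f=bot.grab_frame('wrist'); b=fitboard(f,s)
R,o=boardT(*b[:4])
for i in range(4):
    x0=.010+.045*i; a=.134
    print('course',i+1,np.round(R@np.array([x0+.035*np.cos(a),0,.035*np.sin(a)+.003])+o,4))
# tray orientation
for d in bot.trace('tray',f)[:1]:
    r=cv2.minAreaRect(cv2.findNonZero(d['region'].astype(np.uint8))); X=ray(f,cv2.boxPoints(r),.014,s); print(np.round(X,4).tolist())
plan([.419,.193,.15],[-np.pi,0,np.pi+.225])
E
```

```text
t 3.75 p [0.5884, 0.0474, 0.3598] rpy [3.141, -0.0, -3.14] w 0.0853 ff 0.0 F [-0.7, -0.8, -0.7] q7 1.42
board [0.4964 0.0236 0.028  0.0127 0.0634] res [ 0.   0.1 -6.9  0.2 -0.1  0.  13.7 -0.1  0.2 -0.1 -6.7 -0.  -0.1] [(313, np.float64(-0.008)), (226, np.float64(-0.014)), (255, np.float64(-0.009))]
course 1 [0.5358 0.0241 0.0505]
course 2 [0.5781 0.0246 0.0659]
course 3 [0.6204 0.0252 0.0813]
course 4 [0.6627 0.0257 0.0967]
[[0.5834, -0.3332, 0.014], [0.4061, -0.2832, 0.014], [0.4093, -0.1363, 0.014], [0.5876, -0.1664, 0.014]]
rows 7 [22.1, 23.2, 30.0] [0.0, -0.0, -0.032]
```

```bash
python3 -m jog '[[[22.1,23.2,30,0,0,-0.032,1],[22.1,23.2,30,0,0,-0.032,1],[22.1,23.2,30,0,0,-0.032,1],[22.1,23.2,30,0,0,-0.032,1],[22.1,23.2,30,0,0,-0.032,1]]]' >/dev/null
python3 -m jog '[[[22.1,23.2,30,0,0,-0.032,1],[22.1,23.2,30,0,0,-0.032,1],[0,0,0,0,0,0,1],[0,0,0,0,0,0,1]]]'
cat >> h.py <<'E'
def plate(f,s,z=.006,near=None):
    "refined plate rectangles in picture: centre, yaw of 70 side"
    for d in bot.trace('plate1',f):
        m=d['region'].astype(np.uint8); c=max(cv2.findContours(m,0,1)[0],key=cv2.contourArea)[:,0,:].astype(float)
        X=ray(f,c,z,s)[:,:2]; r=cv2.minAreaRect((X*1000).astype(np.float32)); B=cv2.boxPoints(r); e=[B[1]-B[0],B[2]-B[1]]
        l=max(e,key=np.linalg.norm); print('plate',round(d['conf'],2),np.round(np.array(r[0])/1000,4),np.round(r[1],1),'yaw',round((np.arctan2(l[1],l[0])+np.pi/2)%np.pi-np.pi/2,3))
E
python3 - <<'E'
from h import *
s=st(); f=bot.grab_frame('wrist'); save(f,'w3'); plate(f,s)
plan([.419,.193,.09],[-np.pi,0,np.pi+.225])
E
```

```text
clock: 4.75
position: [0.419, 0.1933, 0.1497]
tool_rot: [-3.141, -0.001, -2.916]
force: [-0.1, 0.4, 0.5]
grip_width: 0.0852
finger_force: 0.0
t 4.75 p [0.419, 0.1933, 0.1497] rpy [-3.141, -0.001, -2.916] w 0.0852 ff 0.0 F [-0.1, 0.4, 0.5] q7 1.2
plate 0.81 [0.4338 0.3242] [71.7 62.7] yaw 0.077
plate 0.75 [0.4182 0.1924] [69.8 60.4] yaw 0.221
rows 2 [0.6, 0.2, 30.3] [0.0, 0.0006, -0.0009]
```

View pics/w3.png

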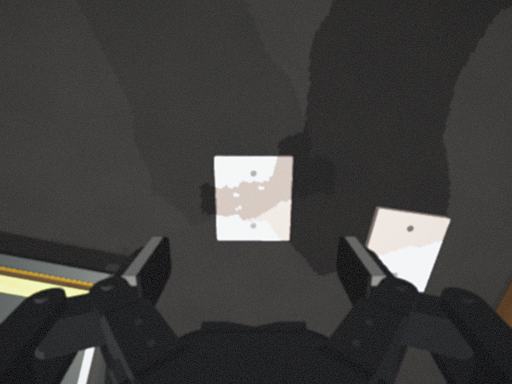

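```bash
python3 -m jog '[[[0.5,0,40,0,0,0,1],[0.5,0,30,0,0,0,1],[0,0,5,0,0,0,0.95],[0,0,0,0,0,0,0.9]]]' | egrep 'pos|force'
for i in 1; do
python3 -m jog '[[[0,0,2,0,0,0,0.85],[0,0,0,0,0,0,0.85]]]' | egrep 'pos|force|grip'
python3 -m jog '[[[0,0,2,0,0,0,0.85],[0,0,0,0,0,0,0.85]]]' | egrep 'pos|force'
python3 -m jog '[[[0,0,2,0,0,0,0.85],[0,0,0,0,0,0,0.85]]]' | egrep 'pos|force'
done
```

```text
position: [0.4187, 0.1922, 0.0751]
force: [-0.2, 0.9, 0.3]
finger_force: 0.0
position: [0.419, 0.1928, 0.0741]
force: [0.4, -0.4, -0.5]
grip_width: 0.0725
finger_force: 0.0
position: [0.4185, 0.1928, 0.0713]
force: [0.3, 1.2, 0.5]
finger_force: 0.0
position: [0.4182, 0.1927, 0.0688]
force: [-0.2, -0.1, 0.6]
finger_force: 0.0
```

```bash

python3 -m jog '[[[0,0,0,0,0,0,0.77],[0,0,0,0,0,0,0.77],[0,0,0,0,0,0,0.77]]]' | egrep 'pos|force|grip'
python3 -m jog '[[[0,0,1.5,0,0,0,0.77],[0,0,0,0,0,0,0.77]]]' | egrep 'pos|force|grip'
python3 -m jog '[[[0,0,1.5,0,0,0,0.77],[0,0,0,0,0,0,0.77]]]' | egrep 'pos|force'
python3 -m jog '[[[0,0,1.5,0,0,0,0.77],[0,0,0,0,0,0,0.77]]]' | egrep 'pos|force'
```

```text
position: [0.4183, 0.1927, 0.0689]
force: [0.5, 0.4, 1.4]
grip_width: 0.0657
finger_force: 0.0
position: [0.4182, 0.1926, 0.0672]
force: [-1.1, 0.7, -0.4]
grip_width: 0.0656
finger_force: 0.0
position: [0.4183, 0.1927, 0.0661]
force: [-1.5, -0.9, 8.4]
finger_force: 4.3
position: [0.4184, 0.1927, 0.0659]
force: [-10.0, -3.3, 53.6]
finger_force: 27.0
```

```bash

python3 -m jog '[[[0,0,-5,0,0,0,0.77],[0,0,0,0,0,0,0.77],[0,0,0,0,0,0,0.4],[0,0,0,0,0,0,0.4],[0,0,0,0,0,0,0.4]]]' 60| egrep 'pos|force|grip'
python3 -m jog '[[[0,0,0,0,0,0,0.4],[0,0,0,0,0,0,0.4],[0,0,0,0,0,0,0.4]]]' 60| egrep 'pos|force|grip'
```

```text
position: [0.4185, 0.1927, 0.0697]
force: [-2.7, 0.3, 23.6]
grip_width: 0.0577
finger_force: 58.8
position: [0.4185, 0.1927, 0.0697]
force: [-3.4, -1.0, 23.5]
grip_width: 0.0574
finger_force: 58.8
```

```bash

python3 -m jog '[[[0,0,-3,0,0,0,0.4],[0,0,-20,0,0,0,0.4],[0,0,-40,0,0,0,0.4],[0,0,-40,0,0,0,0.4],[0,0,0,0,0,0,0.4]]]' | egrep 'pos|force|grip'
python3 - <<'E'
from h import *
s=st(); f=bot.grab_frame('wrist'); save(f,'w4')
plate(f,s,z=s['position'][2]-.063)
plate(f,s,z=s['position'][2]-.060)
E
```

```text
position: [0.4197, 0.1933, 0.1761]
force: [-0.2, -0.3, -1.6]
grip_width: 0.0573
finger_force: 64.3
t 8.05 p [0.4197, 0.1933, 0.1761] rpy [3.14, 0.005, -2.918] w 0.0573 ff 64.3 F [-0.2, -0.3, -1.6] q7 1.2
plate 0.98 [0.4671 0.2752] [26. 12.] yaw 0.245
plate 0.84 [0.3963 0.2584] [39.6 34.6] yaw 0.07
plate 0.74 [0.4185 0.1932] [71.1 59.2] yaw 0.226
plate 0.98 [0.4644 0.273 ] [25.4 11.7] yaw 0.245
plate 0.84 [0.3953 0.2566] [38.7 33.9] yaw 0.07
plate 0.74 [0.417  0.1928] [69.5 57.9] yaw 0.226
```

View pics/w4.png

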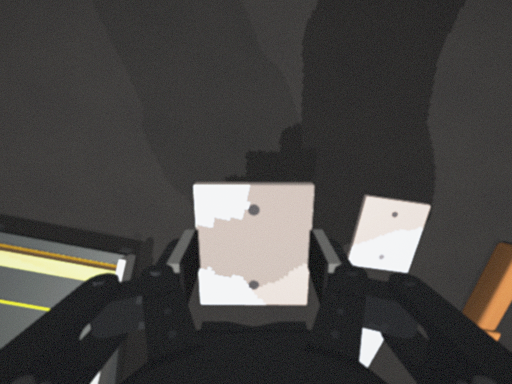

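```bash
cat >> h.py <<'E'
BD=(.4964,.0290,.028,.011)
def place(i,off=(.0008,0,.0667),up=0,dx=0,dy=0,yawc=0):
    "plan to bring plate centre (in tool coords off) to course i, up metres above along the normal"
    R,o=boardT(*BD); a=.134; x0=.010+.045*(i-1)
    C=R@np.array([x0+.035*np.cos(a)+dx,dy,.035*np.sin(a)+.003])+o
    rpy=[-np.pi,SL-a,np.pi+BD[3]+yawc]; Rt=Ro.from_euler('xyz',rpy).as_matrix()
    p=C-Rt@(np.array(off)+[0,0,up]); print('C',np.round(C,4),'tcp',np.round(p,4)); plan(p,rpy); return p,rpy
E
python3 -c "
from h import *
place(1,up=.04)"
```

```text
C [0.5358 0.0294 0.0505] tcp [0.5138 0.0292 0.1549]
rows 5 [-14.1, -35.1, 4.8] [0.0046, -0.0429, 0.0425]
```

```bash

python3 -m jog '[[[-14.1,-35.1,4.8,0.0046,-0.0429,0.0425,0.4],[-14.1,-35.1,4.8,0.0046,-0.0429,0.0425,0.4],[-14.1,-35.1,4.8,0.0046,-0.0429,0.0425,0.4],[-14.1,-35.1,4.8,0.0046,-0.0429,0.0425,0.4],[-14.1,-35.1,4.8,0.0046,-0.0429,0.0425,0.4]]]' >/dev/null
python3 -m jog '[[[0,0,0,0,0,0,0.4],[0,0,0,0,0,0,0.4]]]' >/dev/null
python3 - <<'E'
from h import *
s=st(); f=bot.grab_frame('wrist'); save(f,'w5')
place(1,up=.004)
# line 55 etc. predicted vs seen
E
```

```text
t 8.9 p [0.5132, 0.0285, 0.1539] rpy [-3.141, 0.213, -3.132] w 0.0575 ff 64.3 F [0.3, 0.4, -0.2] q7 1.33
C [0.5358 0.0294 0.0505] tcp [0.5215 0.0293 0.1197]
rows 1 [-0.7, -0.2, 35.4] [-0.0001, -0.002, 0.0004]
```

View pics/w5.png

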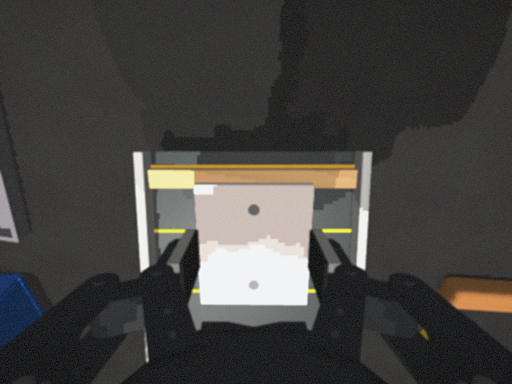

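```bash

python3 - <<'E'
from h import *
s=bot.observe(); f=bot.grab_frame('wrist'); R,o=boardT(*BD)
for x in(.01,.055): print(x,topix(f,np.array([[x,-.069,0],[x,.069,0]])@R.T+o,s).round(1).tolist())
hsv=cv2.cvtColor(f['img'],cv2.COLOR_RGB2HSV)
for c in (175,180,200,300,330,340):
    v=hsv[150:245,c]; y=[i+150 for i in range(95) if 20<v[i][0]<34 and v[i][1]>150]; print(c,y)
E
python3 -m jog '[[[-0.7,-0.2,20,0,-0.002,0,0.4],[0,0,15.4,0,0,0,0.4],[0,0,0,0,0,0,0.4]]]' |egrep 'pos|rot|force'
```

```text
0.01 [[151.7, 165.8], [354.8, 165.9]]
0.055 [[155.1, 229.9], [351.3, 230.0]]
175 [165, 166, 229, 230, 231]
180 [165, 166, 229, 230]
200 [165, 166]
300 [165, 166]
330 [165, 166, 229, 230, 231]
340 [164, 165, 166, 229, 230, 231]
position: [0.5214, 0.0301, 0.1191]
tool_rot: [-3.141, 0.214, -3.128]
force: [-0.2, 0.6, 0.5]
finger_force: 64.3
```

```bash

python3 -m jog '[[[0,0,2,0,0,0,0.4],[0,0,1.2,0,0,0,0.4],[0,0,0,0,0,0,0.4]]]' |egrep 'pos|rot|force'
python3 -m jog '[[[0,0,0.6,0,0,0,0.4],[0,0,0,0,0,0,0.4]]]' |egrep 'pos|rot|force'
```

```text
position: [0.523, 0.0291, 0.1182]
tool_rot: [3.141, 0.218, -3.13]
force: [0.2, -0.1, -0.5]
finger_force: 64.3
position: [0.5231, 0.029, 0.1174]
tool_rot: [3.142, 0.218, -3.131]
force: [-0.1, -0.3, 0.5]
finger_force: 64.3
```

```bash

for k in 1; do
python3 -m jog '[[[0.5,0,0.8,0,0,0,0.4],[0,0,0,0,0,0,0.4]]]' |egrep 'pos|force'
python3 -m jog '[[[0,0,0.8,0,0,0,0.4],[0,0,0,0,0,0,0.4]]]' |egrep 'pos|force'
python3 -m jog '[[[0,0,0.6,0,0,0,0.4],[0,0,0,0,0,0,0.4]]]' |egrep 'pos|force'
done
```

```text
position: [0.5228, 0.0289, 0.1164]
force: [-1.0, -0.3, 3.2]
finger_force: 64.9
position: [0.5229, 0.0289, 0.1161]
force: [-6.8, 0.1, 21.7]
finger_force: 67.2
position: [0.5229, 0.0289, 0.116]
force: [-13.1, 1.0, 35.9]
finger_force: 69.0
```

```bash

python3 -m jog '[[[0,0,-1.2,0,0,0,0.4],[0,0,0,0,0,0,0.6],[0,0,0,0,0,0,0.75],[0,0,0,0,0,0,0.85],[0,0,0,0,0,0,0.85]]]' |egrep 'pos|force|grip'
python3 -m jog '[[[0,0,-30,0,0,0,0.85],[0,0,-40,0,0,0,0.85],[0,0,-20,0,0,0,0.9],[0,0,0,0,0,0,1],[0,0,0,0,0,0,1]]]' |egrep 'pos|force|grip'
cat >> h.py <<'E'
def course(f,s,i):
    "plate i's face: measured on its own plane, in course axes (mm)"
    R,o=boardT(*BD); a=.134; x0=.010+.045*(i-1); C=R@np.array([x0+.035*np.cos(a),0,.035*np.sin(a)+.003])+o
    Rp=R@Ro.from_euler('y',a).as_matrix()
    Rc,t=cam(f,s); cc=-Rc.T@t
    for d in bot.trace('plate1',f):
        c=max(cv2.findContours(d['region'].astype(np.uint8),0,1)[0],key=cv2.contourArea)[:,0,:].astype(float)
        dd=np.c_[c,np.ones(len(c))]@np.linalg.inv(np.array(f['intrinsics'])).T@Rc
        n=Rp[:,2]; P=C+.003*n; X=cc+dd*((P-cc)@n/(dd@n))[:,None]; L=((X-C)@Rp)[:,:2]*1000
        r=cv2.minAreaRect(L.astype(np.float32)); print('course',i,round(d['conf'],2),'ctr',np.round(r[0],1),'size',np.round(r[1],1),'ang',round(r[2],1),'x range',np.percentile(L[:,0],[1,99]).round(1),'y',np.percentile(L[:,1],[1,99]).round(1))
E
python3 - <<'E'
from h import *
s=st(); f=bot.grab_frame('wrist'); save(f,'w6'); course(f,s,1)
plan([.4345,.325,.16],[-np.pi,0,np.pi+.075])
E
```

```text
position: [0.5227, 0.0289, 0.1158]
force: [0.5, -0.3, 0.3]
grip_width: 0.0723
finger_force: 0.0
position: [0.5034, 0.0287, 0.204]
force: [-0.1, 0.2, 0.6]
grip_width: 0.0853
finger_force: 0.0
t 11.4 p [0.5034, 0.0287, 0.204] rpy [3.141, 0.218, -3.131] w 0.0853 ff 0.0 F [-0.1, 0.2, 0.6] q7 1.32
course 1 0.66 ctr [ 0.5 -0.3] size [59.7 70.7] ang 89.9 x range [-34.8  35.8] y [-30.1  29.5]
rows 7 [8.9, 42.7, 5.1] [-0.001, 0.0309, -0.0091]
```

View pics/w6.png

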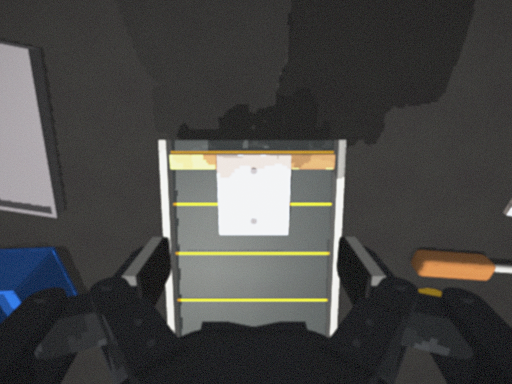

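```bash

python3 -m jog '[[[8.9,42.7,5.1,-0.001,0.0309,-0.0091,1],[8.9,42.7,5.1,-0.001,0.0309,-0.0091,1],[8.9,42.7,5.1,-0.001,0.0309,-0.0091,1],[8.9,42.7,5.1,-0.001,0.0309,-0.0091,1],[8.9,42.7,5.1,-0.001,0.0309,-0.0091,1]]]' >/dev/null
python3 -m jog '[[[8.9,42.7,5.1,-0.001,0.0309,-0.0091,1],[8.9,42.7,5.1,-0.001,0.0309,-0.0091,1],[0,0,0,0,0,0,1],[0,0,0,0,0,0,1]]]' >/dev/null
python3 - <<'E'
from h import *
s=st(); f=bot.grab_frame('wrist'); plate(f,s)
E
```

```text
t 12.4 p [0.434, 0.3254, 0.159] rpy [-3.14, -0.001, -3.065] w 0.0855 ff 0.0 F [0.6, -0.8, 0.1] q7 0.89
plate 0.9 [0.4352 0.3255] [70.7 60.3] yaw 0.076
plate 0.66 [0.5384 0.3343] [62.3 51. ] yaw 1.496
```

```bash

python3 -m jog '[[[-0.6,0,40,0,0,0,1],[-0.6,0,35,0,0,0,0.9],[0,0,10,0,0,0,0.85],[0,0,2.5,0,0,0,0.8],[0,0,0,0,0,0,0.77]]]' |egrep 'pos|force'
python3 -m jog '[[[0,0,0,0,0,0,0.4],[0,0,0,0,0,0,0.4],[0,0,0,0,0,0,0.4],[0,0,0,0,0,0,0.4]]]' 60| egrep 'pos|force|grip'
python3 -m jog '[[[0,0,-3,0,0,0,0.4],[0,0,-20,0,0,0,0.4],[0,0,-40,0,0,0,0.4],[0,0,-50,0,0,0,0.4],[0,0,0,0,0,0,0.4]]]' | egrep 'pos|force|grip'
python3 - <<'E'
from h import *
s=st(); f=bot.grab_frame('wrist')
plate(f,s,z=s['position'][2]-.064)
place(2,up=.05)
E
```

```text
position: [0.4365, 0.3249, 0.0738]
force: [-0.7, -0.2, 0.7]
finger_force: 0.0
position: [0.4387, 0.3263, 0.0775]
force: [-2.0, -6.3, 59.5]
grip_width: 0.0343
finger_force: 30.1
position: [0.4379, 0.3265, 0.1929]
force: [-0.1, -0.3, -1.3]
grip_width: 0.0341
finger_force: 0.0
t 13.9 p [0.4379, 0.3265, 0.1929] rpy [3.136, 0.009, -3.067] w 0.0341 ff 0.0 F [-0.1, -0.3, -1.3] q7 0.9
plate 0.91 [0.4014 0.3232] [36.4 31.2] yaw 0.072
plate 0.69 [0.4621 0.3275] [31.2 37.8] yaw -0.101
C [0.578  0.0299 0.0659] tcp [0.5539 0.0296 0.1801]
rows 8 [-12.8, -37.6, 2.3] [0.0012, -0.0263, 0.0079]
```

```bash

python3 -m jog '[[[0,0,0,0,0,0,1],[0,0,20,0,0,0,1],[0,0,0,0,0,0,1],[0,0,0,0,0,0,1],[0,0,0,0,0,0,1]]]' |egrep 'pos|grip'
python3 - <<'E'
from h import *
s=st(); f=bot.grab_frame('wrist'); plate(f,s)
E
```

```text
position: [0.4359, 0.3252, 0.1662]
grip_width: 0.0855
t 14.5 p [0.4359, 0.3252, 0.1662] rpy [-3.141, 0.001, -3.067] w 0.0855 ff 0.0 F [-0.6, 0.0, 0.5] q7 0.89
plate 0.89 [0.543  0.3342] [59.7 59.4] yaw 1.475
plate 0.78 [0.4346 0.3255] [69.5 60. ] yaw 0.075
```

```bash

python3 -m jog '[[[0.6,0,45,0,0,0,1],[0.6,0,40,0,0,0,0.9],[0,0,8,0,0,0,0.85],[0,0,3,0,0,0,0.8],[0,0,0,0,0,0,0.78]]]' |egrep 'pos|force'
python3 -m jog '[[[0,0,0,0,0,0,0.77],[0,0,0,0,0,0,0.77]]]' |egrep 'pos|force|grip'
```

```text
position: [0.4353, 0.3254, 0.0711]
force: [-0.6, -0.0, 1.0]
finger_force: 0.0
position: [0.4353, 0.3255, 0.0713]
force: [0.5, -0.9, 0.8]
grip_width: 0.0655
finger_force: 0.0
```

```bash

python3 -m jog '[[[0.5,0,2,0,0,0,0.77],[0,0,0,0,0,0,0.77]]]' |egrep 'pos|force'
python3 -m jog '[[[0,0,0,0,0,0,0.4],[0,0,0,0,0,0,0.4],[0,0,0,0,0,0,0.4],[0,0,0,0,0,0,0.4]]]' 60| egrep 'pos|force|grip'
```

```text
position: [0.4343, 0.3251, 0.0682]
force: [0.3, 1.2, -0.0]
finger_force: 0.0
position: [0.4343, 0.3251, 0.0686]
force: [-2.7, -2.1, 15.1]
grip_width: 0.0576
finger_force: 61.0
```

```bash

python3 -m jog '[[[0,0,-3,0,0,0,0.4],[0,0,-20,0,0,0,0.4],[0,0,-40,0,0,0,0.4],[0,0,-50,0,0,0,0.4],[0,0,0,0,0,0,0.4]]]' | egrep 'pos|force|grip'
python3 - <<'E'
from h import *
s=st(); f=bot.grab_frame('wrist')
plate(f,s,z=s['position'][2]-.063)
place(2,up=.05,off=(.0008,0,.066))
E
```

```text
position: [0.4359, 0.3262, 0.1864]
force: [1.1, 0.7, -1.7]
grip_width: 0.0574
finger_force: 64.5
t 16.4 p [0.4359, 0.3262, 0.1864] rpy [3.137, 0.007, -3.067] w 0.0574 ff 64.5 F [1.1, 0.7, -1.7] q7 0.89
plate 0.59 [0.4368 0.3267] [72.3 59.7] yaw 0.069
plate 0.56 [0.478  0.3262] [10.9 32.2] yaw -1.5
C [0.578  0.0299 0.0659] tcp [0.5541 0.0296 0.1794]
rows 8 [-13.1, -37.6, 1.6] [0.001, -0.0265, 0.0079]
```

```bash

python3 -m jog '[[[-13.1,-37.6,1.6,0.001,-0.0265,0.0079,0.4],[-13.1,-37.6,1.6,0.001,-0.0265,0.0079,0.4],[-13.1,-37.6,1.6,0.001,-0.0265,0.0079,0.4],[-13.1,-37.6,1.6,0.001,-0.0265,0.0079,0.4],[-13.1,-37.6,1.6,0.001,-0.0265,0.0079,0.4]]]' >/dev/null
python3 -m jog '[[[-13.1,-37.6,1.6,0.001,-0.0265,0.0079,0.4],[-13.1,-37.6,1.6,0.001,-0.0265,0.0079,0.4],[-13.1,-37.6,1.6,0.001,-0.0265,0.0079,0.4],[0,0,0,0,0,0,0.4],[0,0,0,0,0,0,0.4]]]' |egrep 'grip|finger'
python3 - <<'E'
from h import *
s=st(); place(2,up=.004,off=(-.0003,0,.066))
E
```

```text
grip_width: 0.0578
finger_force: 66.4
t 17.5 p [0.5529, 0.0286, 0.1773] rpy [-3.14, 0.211, -3.132] w 0.0578 ff 66.4 F [-0.6, 0.4, -1.4] q7 1.34
C [0.578  0.0299 0.0659] tcp [0.5628 0.0297 0.1342]
rows 1 [-0.7, 1.1, 44.2] [-0.0018, -0.0042, -0.0013]
```

```bash

python3 -m jog '[[[-0.7,1.1,25,-0.002,-0.004,-0.001,0.4],[0,0,18.5,0,0,0,0.4],[0,0,0,0,0,0,0.4]]]' |egrep 'pos|force'
python3 -m jog '[[[0,0,2,0,0,0,0.4],[0,0,1,0,0,0,0.4],[0,0,0,0,0,0,0.4]]]' |egrep 'pos|rot|force'
python3 -c "
from h import *
place(2,off=(-.0003,0,.066))"
```

```text
position: [0.5622, 0.0321, 0.1336]
force: [-0.0, -0.2, -0.8]
finger_force: 66.4
position: [0.5642, 0.031, 0.1338]
tool_rot: [3.141, 0.218, -3.129]
force: [-0.1, -0.3, -0.2]
finger_force: 66.4
C [0.578  0.0299 0.0659] tcp [0.5637 0.0297 0.1303]
rows 1 [1.3, -1.3, 3.4] [0.0011, 0.0028, 0.0017]
```

```bash

python3 -m jog '[[[1,-1.2,1.5,0,0,0.001,0.4],[0,0,0,0,0,0,0.4]]]' |egrep 'pos|force'
python3 -m jog '[[[0,0,1,0,0,0,0.4],[0,0,0,0,0,0,0.4]]]' |egrep 'pos|force'
python3 -m jog '[[[0,0,0.8,0,0,0,0.4],[0,0,0,0,0,0,0.4]]]' |egrep 'pos|force'
```

```text
position: [0.5633, 0.0294, 0.1318]
force: [-0.1, -0.2, -1.6]
finger_force: 66.4
position: [0.5637, 0.0295, 0.1306]
force: [-0.1, -0.1, -1.1]
finger_force: 66.4
position: [0.5639, 0.0295, 0.1301]
force: [-3.5, 0.2, 8.0]
finger_force: 67.5
```

```bash

python3 -m jog '[[[0,0,0.8,0,0,0,0.4],[0,0,0,0,0,0,0.4]]]' |egrep 'pos|rot|force'
```

```text
position: [0.5639, 0.0295, 0.1299]
tool_rot: [3.141, 0.217, -3.13]
force: [-12.1, -0.5, 23.7]
finger_force: 69.5
```

```bash

python3 -m jog '[[[0,0,-1,0,0,0,0.4],[0,0,0,0,0,0,0.6],[0,0,0,0,0,0,0.75],[0,0,0,0,0,0,0.85],[0,0,0,0,0,0,0.85]]]' |egrep 'pos|force|grip'
python3 -m jog '[[[0,0,-30,0,0,0,0.85],[0,0,-40,0,0,0,0.85],[0,0,-20,0,0,0,0.9],[0,0,0,0,0,0,1],[0,0,0,0,0,0,1]]]' |egrep 'pos|force|grip'
python3 - <<'E'
from h import *
s=st(); f=bot.grab_frame('wrist'); save(f,'w7'); course(f,s,2)
plan([.553,.3335,.16],[-np.pi,0,np.pi-.1])
E
```

```text
position: [0.5638, 0.0296, 0.1299]
force: [0.1, 0.5, -0.6]
grip_width: 0.0727
finger_force: 0.0
position: [0.5445, 0.0293, 0.218]
force: [0.2, -0.7, 0.4]
grip_width: 0.0856
finger_force: 0.0
t 19.9 p [0.5445, 0.0293, 0.218] rpy [3.141, 0.218, -3.13] w 0.0856 ff 0.0 F [0.2, -0.7, 0.4] q7 1.35
course 2 0.73 ctr [-56.8  -0.3] size [42.3 58.2] ang 0.0 x range [-78.  -35.7] y [-29.3  28.7]
course 2 0.66 ctr [-0.1 -0. ] size [59.7 69.7] ang 89.8 x range [-34.9  34.7] y [-29.8  29.8]
rows 7 [1.3, 43.5, 8.2] [0.0018, 0.0308, 0.0159]
```

View pics/w7.png

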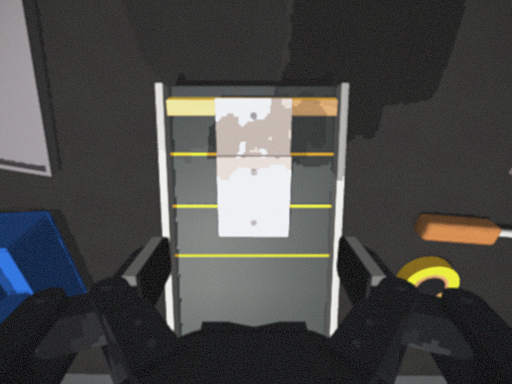

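```bash

python3 -m jog '[[[1.3,43.5,8.2,0.0018,0.0308,0.0159,1],[1.3,43.5,8.2,0.0018,0.0308,0.0159,1],[1.3,43.5,8.2,0.0018,0.0308,0.0159,1],[1.3,43.5,8.2,0.0018,0.0308,0.0159,1],[1.3,43.5,8.2,0.0018,0.0308,0.0159,1]]]' >/dev/null
python3 -m jog '[[[1.3,43.5,8.2,0.0018,0.0308,0.0159,1],[1.3,43.5,8.2,0.0018,0.0308,0.0159,1],[0,0,0,0,0,0,1],[0,0,0,0,0,0,1]]]' >/dev/null
python3 - <<'E'
from h import *
s=st(); f=bot.grab_frame('wrist'); plate(f,s)
E
```

```text
t 20.9 p [0.5529, 0.3343, 0.1587] rpy [-3.14, -0.001, 3.043] w 0.0855 ff 0.0 F [0.6, -0.8, -0.3] q7 0.86
plate 0.7 [0.5521 0.3338] [60.6 72.2] yaw -0.091
```

```bash

python3 -m jog '[[[0.8,-0.4,45,0,0,-0.006,1],[0,0,33,0,0,0,0.9],[0,0,9,0,0,0,0.85],[0,0,3,0,0,0,0.8],[0,0,0,0,0,0,0.77]]]' |egrep 'pos|force'
python3 -m jog '[[[0,0,0,0,0,0,0.77],[0,0,0,0,0,0,0.77]]]' |egrep 'pos|force|grip'
```

```text
position: [0.5534, 0.3333, 0.0717]
force: [1.0, 0.1, -0.0]
finger_force: 0.0
position: [0.5534, 0.3337, 0.0721]
force: [0.1, -0.8, 0.2]
grip_width: 0.0658
finger_force: 0.0
```

```bash

python3 -m jog '[[[1.2,0,3,0,0,0,0.77],[0,0,0,0,0,0,0.77],[0,0,0,0,0,0,0.77]]]' |egrep 'pos|force'
python3 -m jog '[[[0,0,0,0,0,0,0.4],[0,0,0,0,0,0,0.4],[0,0,0,0,0,0,0.4],[0,0,0,0,0,0,0.4]]]' 60| egrep 'pos|force|grip'
python3 -m jog '[[[0,0,-3,0,0,0,0.4],[0,0,-20,0,0,0,0.4],[0,0,-40,0,0,0,0.4],[0,0,-50,0,0,0,0.4],[0,0,0,0,0,0,0.4]]]' | egrep 'pos|force|grip'
python3 - <<'E'
from h import *
s=st(); f=bot.grab_frame('wrist')
plate(f,s,z=s['position'][2]-.063)
place(3,up=.05,off=(0,0,.066))
E
```

```text
position: [0.5516, 0.3336, 0.0677]
force: [0.1, 1.1, -0.4]
finger_force: 0.0
position: [0.5518, 0.3336, 0.0683]
force: [-3.7, -1.5, 10.6]
grip_width: 0.0575
finger_force: 65.4
position: [0.5537, 0.3347, 0.1871]
force: [0.5, 0.5, -0.7]
grip_width: 0.0577
finger_force: 64.4
t 22.9 p [0.5537, 0.3347, 0.1871] rpy [3.136, 0.008, 3.047] w 0.0577 ff 64.4 F [0.5, 0.5, -0.7] q7 0.87
plate 0.96 [0.5545 0.3349] [60.6 71.8] yaw -0.095
C [0.6203 0.0304 0.0813] tcp [0.5956 0.0301 0.1946]
rows 7 [-8.5, -43.0, -1.1] [-0.0014, -0.0303, -0.015]
```

```bash

python3 -m jog '[[[-8.5,-43,-1.1,-0.0014,-0.0303,-0.015,0.4],[-8.5,-43,-1.1,-0.0014,-0.0303,-0.015,0.4],[-8.5,-43,-1.1,-0.0014,-0.0303,-0.015,0.4],[-8.5,-43,-1.1,-0.0014,-0.0303,-0.015,0.4],[-8.5,-43,-1.1,-0.0014,-0.0303,-0.015,0.4]]]' >/dev/null
python3 -m jog '[[[-8.5,-43,-1.1,-0.0014,-0.0303,-0.015,0.4],[-8.5,-43,-1.1,-0.0014,-0.0303,-0.015,0.4],[0,0,0,0,0,0,0.4],[0,0,0,0,0,0,0.4],[0,0,0,0,0,0,0.4]]]' |egrep 'grip|finger'
python3 - <<'E'
from h import *
s=st(); place(3,up=.006,off=(-.0003,0,.0655))
E
```

```text
grip_width: 0.0578
finger_force: 64.4
t 24.0 p [0.5947, 0.0311, 0.1926] rpy [-3.141, 0.212, -3.129] w 0.0578 ff 64.4 F [0.4, 1.0, -0.6] q7 1.36
C [0.6203 0.0304 0.0813] tcp [0.6048 0.0302 0.1511]
rows 1 [-1.1, -1.0, 42.7] [-0.0006, -0.0031, 0.0012]
```

```bash

python3 -m jog '[[[-0.8,-1,25,0,-0.003,0.001,0.4],[0,0,17.5,0,0,0,0.4],[0,0,0,0,0,0,0.4]]]' |egrep 'pos|force'
python3 -m jog '[[[0,0,2,0,0,0,0.4],[0,0,0,0,0,0,0.4],[0,0,0,0,0,0,0.4]]]' |egrep 'pos|rot|force'
python3 -c "
from h import *
place(3,off=(-.0003,0,.0655))"
```

```text
position: [0.604, 0.0307, 0.1496]
force: [-0.3, 0.3, 0.2]
finger_force: 64.4
position: [0.6056, 0.0295, 0.1508]
tool_rot: [-3.141, 0.217, -3.131]
force: [0.5, 1.0, 0.1]
finger_force: 64.4
C [0.6203 0.0304 0.0813] tcp [0.6061 0.0302 0.1452]
rows 1 [0.7, 0.7, 5.6] [-0.0009, 0.0024, -0.0003]
```

```bash

python3 -m jog '[[[0.5,0.6,3,0,0,0,0.4],[0,0,0,0,0,0,0.4],[0,0,0,0,0,0,0.4]]]' |egrep 'pos|force'
python3 -m jog '[[[0,0,1.3,0,0,0,0.4],[0,0,0,0,0,0,0.4]]]' |egrep 'pos|force'
python3 -m jog '[[[0,0,1,0,0,0,0.4],[0,0,0,0,0,0,0.4]]]' |egrep 'pos|force'
python3 -m jog '[[[0,0,0.8,0,0,0,0.4],[0,0,0,0,0,0,0.4]]]' |egrep 'pos|force'
```

```text
position: [0.6055, 0.0298, 0.1471]
force: [0.7, 0.9, -0.8]
finger_force: 64.4
position: [0.6058, 0.0297, 0.1456]
force: [0.7, 0.2, -0.9]
finger_force: 64.4
position: [0.606, 0.0297, 0.145]
force: [-2.8, -0.5, 6.0]
finger_force: 65.1
position: [0.6061, 0.0297, 0.1448]
force: [-11.0, -0.1, 20.1]
finger_force: 66.7
```

```bash

python3 -m jog '[[[0,0,-1,0,0,0,0.4],[0,0,0,0,0,0,0.6],[0,0,0,0,0,0,0.75],[0,0,0,0,0,0,0.85],[0,0,0,0,0,0,0.85]]]' |egrep 'pos|force|grip'
python3 -m jog '[[[0,0,-30,0,0,0,0.85],[0,0,-40,0,0,0,0.85],[0,0,-30,0,0,0,0.9],[0,0,0,0,0,0,1],[0,0,0,0,0,0,1]]]' |egrep 'pos|force|grip'
python3 - <<'E'
from h import *
s=st(); f=bot.grab_frame('wrist'); save(f,'w8'); course(f,s,3)
f=bot.grab_frame('top')
for q in('driver','brush','scraper'): print(q,[(np.round(d['xyz'],3).tolist(),round(d['conf'],2)) for d in bot.spot_point(q,f)])
plan([.65,.265,.22],[-np.pi,0,np.pi/2])
E
```

```text
position: [0.606, 0.0298, 0.1448]
force: [0.4, 0.3, 0.4]
grip_width: 0.0727
finger_force: 0.0
position: [0.5846, 0.0297, 0.243]
force: [0.5, 1.0, -0.5]
grip_width: 0.0854
finger_force: 0.0
t 26.5 p [0.5846, 0.0297, 0.243] rpy [-3.141, 0.218, -3.131] w 0.0854 ff 0.0 F [0.5, 1.0, -0.5] q7 1.37
course 3 0.94 ctr [-57.   -0.1] size [58.2 42.5] ang 90.0 x range [-78.3 -35.8] y [-29.1  29. ]
course 3 0.88 ctr [-0.2 -0.4] size [59.2 70.1] ang 89.2 x range [-35.   34.5] y [-30.3  29.4]
course 3 0.76 ctr [-99.1  -0.5] size [56.4 41.6] ang 90.0 x range [-120.   -78.3] y [-28.6  27.6]
driver [([0.65, 0.265, 0.01], 0.71), ([0.463, 0.44, 0.0], 0.7)]
brush [([0.462, 0.441, 0.002], 0.62)]
scraper [([0.675, -0.547, -0.0], 0.93), ([0.484, -0.443, 0.0], 0.83), ([0.417, -0.588, 0.002], 0.66)]
rows 12 [9.9, 20.3, 1.3] [0.0141, 0.0141, 0.1312]
```

View pics/w8.png

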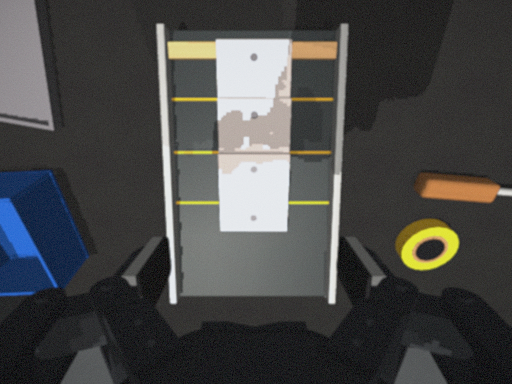

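```bash

python3 -m jog '[[[9.9,20.3,1.3,0.0141,0.0141,0.1312,0.6],[9.9,20.3,1.3,0.0141,0.0141,0.1312,0.6],[9.9,20.3,1.3,0.0141,0.0141,0.1312,0.6],[9.9,20.3,1.3,0.0141,0.0141,0.1312,0.6],[9.9,20.3,1.3,0.0141,0.0141,0.1312,0.6]]]' >/dev/null
python3 -m jog '[[[9.9,20.3,1.3,0.0141,0.0141,0.1312,0.6],[9.9,20.3,1.3,0.0141,0.0141,0.1312,0.6],[9.9,20.3,1.3,0.0141,0.0141,0.1312,0.6],[9.9,20.3,1.3,0.0141,0.0141,0.1312,0.6],[9.9,20.3,1.3,0.0141,0.0141,0.1312,0.6]]]' >/dev/null
python3 -m jog '[[[9.9,20.3,1.3,0.0141,0.0141,0.1312,0.6],[9.9,20.3,1.3,0.0141,0.0141,0.1312,0.6],[0,0,0,0,0,0,0.6],[0,0,0,0,0,0,0.6]]]' >/dev/null
cat >> h.py <<'E'
def orange(f,s,q,ztop,show=True):
    "orange wood part of tool q: rectangle on plane ztop (handle top)"
    hsv=cv2.cvtColor(f['img'],cv2.COLOR_RGB2HSV); m=cv2.inRange(hsv,(5,110,60),(18,255,255))
    for d in bot.trace(q,f):
        k=cv2.dilate(d['region'].astype(np.uint8)*255,np.ones((5,5)))&m
        if k.sum()<255*40: continue
        c=max(cv2.findContours(k,0,1)[0],key=cv2.contourArea)[:,0,:].astype(float)
        X=ray(f,c,ztop,s)[:,:2]; r=cv2.minAreaRect((X*1000).astype(np.float32)); B=cv2.boxPoints(r); e=[B[1]-B[0],B[2]-B[1]]; l=max(e,key=np.linalg.norm)
        print(q,round(d['conf'],2),'wood ctr',np.round(np.array(r[0])/1000,4),np.round(r[1],1),'yaw',round(np.arctan2(l[1],l[0])%np.pi,3))
E
python3 - <<'E'
from h import *
s=st(); f=bot.grab_frame('wrist'); save(f,'w9'); orange(f,s,'driver',.024); orange(f,s,'driver',.012)
print([(np.round(d['xyz'],4).tolist(),round(d['conf'],2)) for d in bot.spot_point('driver',f)])
E
```

```text
t 28.2 p [0.6501, 0.2644, 0.2194] rpy [3.141, 0.001, 1.572] w 0.0512 ff 0.0 F [0.4, -0.4, -0.3] q7 -0.2
driver 0.56 wood ctr [0.6444 0.2628] [85.2 13.7] yaw 1.514
driver 0.56 wood ctr [0.6441 0.2595] [89.  14.4] yaw 1.514
[([0.6531, 0.2645, 0.0124], 0.92)]
```

View pics/w9.png

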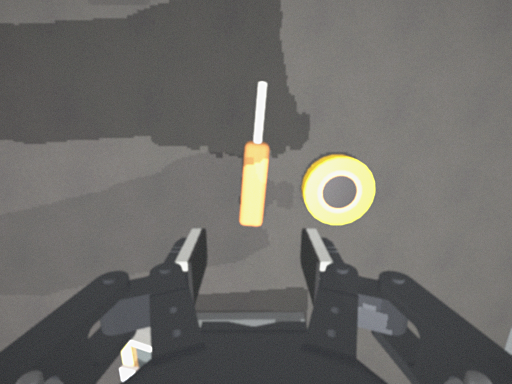

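```bash
sed -i 's/(5,110,60),(18,255,255)/(3,90,50),(26,255,255)/' h.py
python3 - <<'E'
from h import *
s=st(); f=bot.grab_frame('wrist'); orange(f,s,'driver',.024)
print([(np.round(d['xyz'],4).tolist(),round(d['conf'],2)) for d in bot.spot_point('driver',f)])
f=bot.grab_frame('top')
from numpy import *
print([(np.round(d['xyz'],4).tolist(),round(d['conf'],2)) for q in ('tray','scraper_bay','brush_bay','driver_bay') for d in bot.spot_point(q,f)])
E
```

```text
t 28.4 p [0.6499, 0.2643, 0.2206] rpy [3.141, -0.0, 1.571] w 0.0509 ff 0.0 F [0.2, 0.5, 0.6] q7 -0.21
driver 0.59 wood ctr [0.6502 0.2621] [85.8 24.8] yaw 1.49
[([0.6488, 0.2632, 0.0123], 0.76)]
[([0.4916, -0.2352, -0.0025], np.float64(0.69)), ([0.4812, -0.1924, 0.0083], np.float64(0.8)), ([0.6468, 0.2603, 0.009], np.float64(0.72)), ([0.4694, -0.247, 0.0023], np.float64(0.62)), ([0.463, -0.2933, 0.0162], np.float64(0.72))]
```

```bash
python3 -m jog '[[[0.3,0.5,45,0,0,0.08,0.5],[0,0,45,0,0,0,0.5],[0,0,30,0,0,0,0.5],[0,0,12,0,0,0,0.5],[0,0,0,0,0,0,0.5]]]' |egrep 'pos|rot|force'
python3 -m jog '[[[0,0,0,0,0,0,0.5],[0,0,0,0,0,0,0.5]]]' |egrep 'pos|rot|force|grip'
```

```text
position: [0.6505, 0.2646, 0.0874]
tool_rot: [-3.141, 0.001, 1.491]
force: [0.7, 0.0, 0.7]
finger_force: 0.0
position: [0.6518, 0.2653, 0.0905]
tool_rot: [3.138, -0.002, 1.491]
force: [-0.1, 0.3, -0.1]
grip_width: 0.0426
finger_force: 0.0
```

```bash
python3 -m jog '[[[0,-0.8,5,0,0,0,0.5],[0,0,0,0,0,0,0.5],[0,0,0,0,0,0,0.5]]]' |egrep 'pos|rot|force'
python3 -m jog '[[[0,0,0,0,0,0,0.1],[0,0,0,0,0,0,0.1],[0,0,0,0,0,0,0.1],[0,0,0,0,0,0,0.1]]]' 70 |egrep 'pos|rot|force|grip'
```

```text
position: [0.6501, 0.2651, 0.0837]
tool_rot: [3.14, -0.0, 1.491]
force: [0.2, -0.1, -0.1]
finger_force: 0.0
position: [0.6503, 0.2651, 0.084]
tool_rot: [3.14, -0.001, 1.491]
force: [-1.0, -0.7, 4.8]
grip_width: 0.0223
finger_force: 69.4
```

```bash
python3 -m jog '[[[0,0,-10,0,0,0,0.1],[0,0,-40,0,0,0,0.1],[0,0,-50,0,0,0,0.1],[0,0,-50,0,0,0,0.1],[0,0,-50,0,0,0,0.1]]]' |egrep 'pos|rot|force|grip'
python3 -c "
from h import *
plan([.55,-.24,.30],[-np.pi,0,-.18])"
```

```text
position: [0.6495, 0.2647, 0.2862]
tool_rot: [3.14, -0.0, 1.49]
force: [1.0, 0.2, -0.7]
grip_width: 0.022
finger_force: 68.9
rows 12 [-38.4, 29.3, -1.1] [0.0001, -0.0001, 0.1392]
```

```bash
python3 -m jog '[[[-38.4,29.3,-1.1,0,0,0.1392,0.1],[-38.4,29.3,-1.1,0,0,0.1392,0.1],[-38.4,29.3,-1.1,0,0,0.1392,0.1],[-38.4,29.3,-1.1,0,0,0.1392,0.1],[-38.4,29.3,-1.1,0,0,0.1392,0.1]]]'  |egrep 'pos|grip'
python3 -m jog '[[[-38.4,29.3,-1.1,0,0,0.1392,0.1],[-38.4,29.3,-1.1,0,0,0.1392,0.1],[-38.4,29.3,-1.1,0,0,0.1392,0.1],[-38.4,29.3,-1.1,0,0,0.1392,0.1],[-38.4,29.3,-1.1,0,0,0.1392,0.1]]]'  |egrep 'pos|grip'
python3 -m jog '[[[-38.4,29.3,-1.1,0,0,0.1392,0.1],[-38.4,29.3,-1.1,0,0,0.1392,0.1],[0,0,0,0,0,0,0.1],[0,0,0,0,0,0,0.1]]]'  |egrep 'grip|finger'
python3 - <<'E'
from h import *
s=st(); f=bot.grab_frame('wrist'); save(f,'w10'); np.save('s10.npy',s,allow_pickle=True); np.save('f10.npy',f,allow_pickle=True)
print([(q,np.round(d['xyz'],4).tolist(),round(d['conf'],2)) for q in ('tray','scraper_bay','brush_bay','driver_bay') for d in bot.spot_point(q,f)])
for d in bot.trace('tray',f)[:1]:
    m=d['region'].astype(np.uint8); c=max(cv2.findContours(m,0,1)[0],key=cv2.contourArea)[:,0,:].astype(float)
    X=ray(f,c,.014,s)[:,:2]*1000; r=cv2.minAreaRect(X.astype(np.float32)); print(r)
E
```

```text
position: [0.7186, 0.0363, 0.2895]
grip_width: 0.0218
position: [0.6244, -0.1816, 0.295]
grip_width: 0.022
grip_width: 0.022
finger_force: 69.0
t 32.1 p [0.5502, -0.2408, 0.2973] rpy [-3.14, -0.002, -0.181] w 0.022 ff 69.0 F [0.5, 0.4, -0.5] q7 -0.91
[('scraper_bay', [0.4757, -0.1891, 0.0008], 0.64), ('brush_bay', [0.4565, -0.2933, 0.0138], 0.16), ('driver_bay', [0.4618, -0.2965, 0.016], 0.72)]
((488.93560791015625, -280.2831726074219), (78.32584381103516, 162.37515258789062), 79.84712219238281)
```

View pics/w10.png

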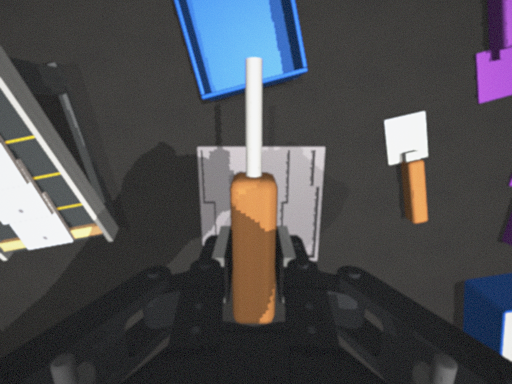

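```bash
python3 - <<'E'
from h import *
s=np.load('s10.npy',allow_pickle=True).item(); f=np.load('f10.npy',allow_pickle=True).item()
g=cv2.GaussianBlur(cv2.cvtColor(f['img'],cv2.COLOR_RGB2GRAY),(3,3),0).astype(float)
def edge(pts): # subpixel along 1D profile
    return np.array(pts)
top=[];
for c in list(range(203,240,3))+list(range(272,320,3)):
    d=np.diff(g[135:160,c]); top.append((c,135+np.argmax(d)+.5))
L=[];Rr=[]
for r in range(152,225,3):
    d=np.diff(g[r,185:212]); L.append((185+np.argmax(d)+.5,r))
for r in range(152,255,3):
    d=np.diff(g[r,310:335]); Rr.append((310+np.argmin(d)+.5,r))
out={}
for n,P in(('top',top),('L',L),('R',Rr)):
    X=ray(f,np.array(P),.014,s)[:,:2]; vx,vy,x,y=cv2.fitLine((X*1000).astype(np.float32),cv2.DIST_HUBER,0,.01,.01).ravel(); out[n]=(np.array([vx,vy]),np.array([x,y])); print(n,vx,vy,x,y,'ang',np.arctan2(vy,vx))
# corners
def inter(a,b): k=np.linalg.solve(np.c_[a[0],-b[0]],b[1]-a[1]); return a[1]+k[0]*a[0]
A=inter(out['top'],out['L']);B=inter(out['top'],out['R']); print(A,B,np.linalg.norm(A-B))
E
```

```text
top 0.18437083 0.98285675 575.3219 -243.91895 ang 1.3853647
L 0.9837452 -0.17956975 524.74347 -163.36792 ang -0.18054909
R 0.9835649 -0.18055482 484.07556 -319.3015 ang -0.18155053
[ 588.2574  -174.96155] [ 558.6143  -332.98474] 160.77948
```

```bash
cat >> h.py <<'E'
def tray(x,y): c,s_=np.cos(-.1825),np.sin(-.1825); return np.array([.4948+c*x-s_*y,-.2395+s_*x+c*y])
E
python3 -c "
from h import *
p=tray(-.025,-.058);print(p);plan([*p,.14],[-np.pi,0,-.1825])"
```

```text
[ 0.45968883 -0.29199958]
rows 5 [-16.2, 13.6, 31.3] [-0.0001, -0.0002, 0.0009]
```

```bash
python3 -m jog '[[[-16.2,13.6,31.3,0,0,0.001,0.1],[-16.2,13.6,31.3,0,0,0,0.1],[-16.2,13.6,31.3,0,0,0,0.1],[-16.2,13.6,31.3,0,0,0,0.1],[-16.2,13.6,31.3,0,0,0,0.1]]]'  |egrep 'pos|grip'
python3 -m jog '[[[0,0,0,0,0,0,0.1],[0,0,0,0,0,0,0.1]]]'  |egrep 'grip|finger'
python3 - <<'E'
from h import *
s=st(); plan([*tray(-.025,-.058),.098],[-np.pi,0,-.1825])
f=bot.grab_frame('wrist'); save(f,'w11')
E
```

```text
position: [0.4586, -0.2926, 0.1387]
grip_width: 0.022
grip_width: 0.0219
finger_force: 68.9
t 33.1 p [0.4591, -0.2928, 0.1398] rpy [-3.141, -0.001, -0.181] w 0.0219 ff 68.9 F [0.0, 0.2, -0.6] q7 -0.58
rows 1 [0.4, -0.9, 41.8] [-0.0005, -0.0005, 0.0014]
```

View pics/w11.png

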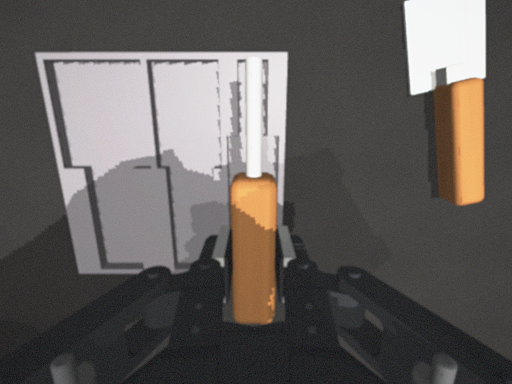

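```bash
python3 -m jog '[[[0.4,-0.9,25,0,0,0.001,0.1],[0,0,16.5,0,0,0,0.1],[0,0,0,0,0,0,0.1],[0,0,0,0,0,0,0.1]]]'  |egrep 'pos|force'
python3 -m jog '[[[0,0,5,0,0,0,0.1],[0,0,0,0,0,0,0.1],[0,0,0,0,0,0,0.1]]]'  |egrep 'pos|force'
python3 -m jog '[[[0,0,2.5,0,0,0,0.1],[0,0,0,0,0,0,0.1],[0,0,0,0,0,0,0.1]]]'  |egrep 'pos|force'
```

```text
position: [0.4599, -0.2919, 0.0989]
force: [0.2, 0.4, -1.4]
finger_force: 69.0
position: [0.4597, -0.2919, 0.0937]
force: [0.6, -0.2, -0.6]
finger_force: 69.0
position: [0.4596, -0.2918, 0.0909]
force: [0.2, 0.6, -0.9]
finger_force: 69.0
```

```bash
python3 -m jog '[[[0,0,2,0,0,0,0.1],[0,0,0,0,0,0,0.1],[0,0,0,0,0,0,0.1]]]'  |egrep 'pos|force'
python3 -m jog '[[[0,0,1,0,0,0,0.1],[0,0,0,0,0,0,0.1],[0,0,0,0,0,0,0.1]]]'  |egrep 'pos|force'
```

```text
position: [0.4595, -0.2919, 0.0888]
force: [-0.0, 0.6, -0.9]
finger_force: 69.0
position: [0.4596, -0.2919, 0.088]
force: [0.6, 0.2, 0.5]
finger_force: 69.2
```

```bash
python3 -m jog '[[[0,0,0,0,0,0,0.4],[0,0,0,0,0,0,0.4],[0,0,0,0,0,0,0.45],[0,0,-20,0,0,0,0.45],[0,0,-50,0,0,0,0.5]]]'  |egrep 'pos|force|grip'
python3 -m jog '[[[0,0,-40,0,0,0,0.6],[0,0,-20,0,0,0,0.6],[0,0,0,0,0,0,0.6]]]'  |egrep 'pos|force|grip'
python3 - <<'E'
from h import *
s=st(); f=bot.grab_frame('wrist'); orange(f,s,'driver',.028); orange(f,s,'scraper',.024); print([(q,np.round(d['xyz'],4).tolist(),round(d['conf'],2)) for q in ('scraper','driver') for d in bot.spot_point(q,f)])
E
```

```text
position: [0.4583, -0.2912, 0.1563]
force: [2.0, 0.1, 1.4]
grip_width: 0.0424
finger_force: 0.0
position: [0.4602, -0.2923, 0.2204]
force: [0.4, 1.1, -0.6]
grip_width: 0.0513
finger_force: 0.0
t 35.55 p [0.4602, -0.2923, 0.2204] rpy [3.141, -0.005, -0.181] w 0.0513 ff 0.0 F [0.4, 1.1, -0.6] q7 -0.67
driver 0.74 wood ctr [ 0.4574 -0.2916] [23.1 83.3] yaw 2.96
scraper 0.42 wood ctr [ 0.4563 -0.2913] [23.5 84.6] yaw 2.96
[('scraper', [0.4826, -0.4435, -0.0002], 0.85), ('driver', [0.4566, -0.29, 0.0177], 0.73)]
```

```bash
python3 -c "
from h import *
plan([.475,-.442,.2],[-np.pi,0,0.0])"
```

```text
rows 4 [8.2, 36.9, 4.2] [-0.0002, 0.0001, -0.0454]
```

```bash
python3 -m jog '[[[8.2,36.9,4.2,0,0,-0.045,0.6],[8.2,36.9,4.2,0,0,-0.045,0.6],[8.2,36.9,4.2,0,0,-0.045,0.6],[8.2,36.9,4.2,0,0,-0.045,0.6],[0,0,0,0,0,0,0.6]]]' >/dev/null
python3 -m jog '[[[0,0,0,0,0,0,0.6]]]' >/dev/null
python3 - <<'E'
from h import *
s=st(); f=bot.grab_frame('wrist'); save(f,'w12'); orange(f,s,'scraper',.024); print([(q,np.round(d['xyz'],4).tolist(),round(d['conf'],2)) for q in ('scraper',) for d in bot.spot_point(q,f)])
E
```

```text
t 36.4 p [0.4743, -0.4426, 0.1998] rpy [-3.141, 0.0, -0.004] w 0.0511 ff 0.0 F [0.2, 0.9, -0.6] q7 -0.39
scraper 0.55 wood ctr [ 0.4804 -0.4419] [83.5 20.9] yaw 0.049
[('scraper', [0.4813, -0.4399, -0.0015], 0.93), ('scraper', [0.414, -0.5886, -0.0022], 0.87)]
```

View pics/w12.png

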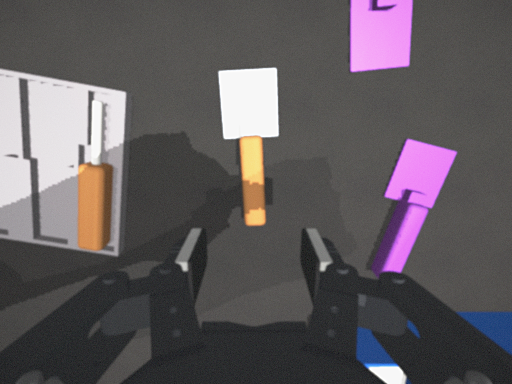

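```bash
python3 -m jog '[[[8.6,-0.8,45,0,0,-0.053,0.6],[0,0,40,0,0,0,0.6],[0,0,22,0,0,0,0.5],[0,0,7,0,0,0,0.5],[0,0,0,0,0,0,0.5]]]' |egrep 'pos|rot|force'
python3 -m jog '[[[0,0,0,0,0,0,0.5],[0,0,0,0,0,0,0.5]]]' |egrep 'pos|rot|force|grip'
```

```text
position: [0.484, -0.4406, 0.087]
tool_rot: [-3.141, -0.001, 0.052]
force: [-0.7, 0.3, 0.4]
finger_force: 0.0
position: [0.4845, -0.4415, 0.0887]
tool_rot: [3.14, -0.003, 0.052]
force: [-0.9, -0.0, -0.0]
grip_width: 0.0427
finger_force: 0.0
```

```bash
python3 -m jog '[[[-1.5,0,4.2,0,0.002,0.002,0.5],[0,0,0,0,0,0,0.5],[0,0,0,0,0,0,0.5]]]' |egrep 'pos|rot|force'
python3 -m jog '[[[0,0,0,0,0,0,0.1],[0,0,0,0,0,0,0.1],[0,0,0,0,0,0,0.1],[0,0,0,0,0,0,0.1]]]' 70 |egrep 'pos|rot|force|grip'
python3 -m jog '[[[0,0,-10,0,0,0,0.1],[0,0,-40,0,0,0,0.1],[0,0,-50,0,0,0,0.1],[0,0,0,0,0,0,0.1]]]' |egrep 'pos|rot|force|grip'
python3 -c "
from h import *
plan([*tray(-.025,.045),.16],[-np.pi,0,-.1825])"
```

```text
position: [0.4824, -0.4413, 0.083]
tool_rot: [-3.141, -0.003, 0.049]
force: [-0.0, -0.0, 0.8]
finger_force: 0.0
position: [0.4825, -0.4415, 0.0833]
tool_rot: [3.141, -0.004, 0.049]
force: [-0.7, 0.8, 6.3]
grip_width: 0.0181
finger_force: 69.3
position: [0.4832, -0.4434, 0.1894]
tool_rot: [3.136, -0.009, 0.049]
force: [0.6, -1.7, -1.6]
grip_width: 0.0183
finger_force: 68.8
rows 6 [-2.8, -42.1, 4.8] [0.0008, -0.0016, 0.0386]
```

```bash
python3 -m jog '[[[-2.8,-42.1,4.8,0.001,-0.0016,0.0386,0.1],[-2.8,-42.1,4.8,0.001,-0.0016,0.0386,0.1],[-2.8,-42.1,4.8,0.001,-0.0016,0.0386,0.1],[-2.8,-42.1,4.8,0.001,-0.0016,0.0386,0.1],[-2.8,-42.1,4.8,0.001,-0.0016,0.0386,0.1]]]' |egrep 'pos|grip'
python3 -m jog '[[[-2.8,-42.1,4.8,0,-0.0016,0.0386,0.1],[0,0,0,0,0,0,0.1],[0,0,0,0,0,0,0.1]]]' |egrep 'grip|finger'
python3 - <<'E'
from h import *
s=st(); plan([*tray(-.025,.045),.11],[-np.pi,0,-.1825])
f=bot.grab_frame('wrist'); orange(f,s,'scraper',s['position'][2]-.059)
E
```

```text
position: [0.4736, -0.2292, 0.1596]
grip_width: 0.018
grip_width: 0.0181
finger_force: 68.9
t 39.15 p [0.4776, -0.1879, 0.1551] rpy [-3.137, 0.007, -0.18] w 0.0181 ff 68.9 F [-0.9, -0.8, -1.1] q7 -0.75
rows 2 [0.8, 1.4, 22.5] [-0.0024, 0.0034, 0.0014]
scraper 0.65 wood ctr [ 0.4761 -0.1873] [19.5 84.2] yaw 2.963
scraper 0.48 wood ctr [ 0.4899 -0.2569] [19.  54.8] yaw 2.96
```

```bash
python3 -m jog '[[[0.4,1.4,22.5,-0.0024,0.0034,0.0014,0.1],[0,0,22.5,-0.0024,0.0034,0,0.1],[0,0,0,0,0,0,0.1],[0,0,0,0,0,0,0.1]]]' |egrep 'pos|rot|force'
python3 -m jog '[[[0,0,10,0,0,0,0.1],[0,0,5,0,0,0,0.1],[0,0,0,0,0,0,0.1],[0,0,0,0,0,0,0.1]]]'  |egrep 'pos|rot|force'
```

```text
position: [0.4769, -0.1912, 0.1103]
tool_rot: [3.141, 0.001, -0.185]
force: [-0.2, -0.3, -0.5]
finger_force: 68.9
position: [0.4772, -0.19, 0.0949]
tool_rot: [3.141, 0.0, -0.184]
force: [0.4, 0.1, -0.8]
finger_force: 68.9
```

```bash
python3 -m jog '[[[0.5,0.4,4.5,0,0,0,0.1],[0,0,0,0,0,0,0.1],[0,0,0,0,0,0,0.1]]]' |egrep 'pos|force'
python3 -m jog '[[[0,0,1.8,0,0,0,0.1],[0,0,0,0,0,0,0.1],[0,0,0,0,0,0,0.1]]]'  |egrep 'pos|force'
python3 -m jog '[[[0,0,1,0,0,0,0.1],[0,0,0,0,0,0,0.1],[0,0,0,0,0,0,0.1]]]'  |egrep 'pos|force'
```

```text
position: [0.4776, -0.1905, 0.0902]
force: [-0.1, -0.2, -0.6]
finger_force: 68.9
position: [0.4776, -0.1905, 0.0885]
force: [-0.2, -0.3, -1.1]
finger_force: 68.9
position: [0.4776, -0.1905, 0.0875]
force: [0.5, 0.1, -0.8]
finger_force: 68.9
```

```bash
python3 -m jog '[[[0,0,0.6,0,0,0,0.1],[0,0,0,0,0,0,0.1],[0,0,0,0,0,0,0.1]]]'  |egrep 'pos|force'
python3 -m jog '[[[0,0,0,0,0,0,0.4],[0,0,0,0,0,0,0.4],[0,0,0,0,0,0,0.45],[0,0,-20,0,0,0,0.45],[0,0,-50,0,0,0,0.5]]]'  |egrep 'force|grip'
python3 -m jog '[[[0,0,-50,0,0,0,0.6],[0,0,-50,0,0,0,0.6],[0,0,0,0,0,0,0.6],[0,0,0,0,0,0,0.6]]]'  |egrep 'pos|grip'
python3 - <<'E'
from h import *
s=st(); f=bot.grab_frame('wrist'); orange(f,s,'driver',.028); orange(f,s,'scraper',.028)
f=bot.grab_frame('top');print([(q,np.round(d['xyz'],4).tolist(),round(d['conf'],2)) for q in ('brush',) for d in bot.spot_point(q,f)])
plan([.46,.44,.26],[-np.pi,0,np.pi])
E
```

```text
position: [0.4776, -0.1905, 0.0872]
force: [-3.0, 1.0, 10.4]
finger_force: 70.3
force: [1.5, 0.7, 2.4]
grip_width: 0.0428
finger_force: 0.0
position: [0.478, -0.1901, 0.2575]
grip_width: 0.0515
t 42.15 p [0.478, -0.1901, 0.2575] rpy [-3.141, -0.001, -0.183] w 0.0515 ff 0.0 F [0.3, 0.3, -0.7] q7 -0.88
driver 0.62 wood ctr [ 0.458  -0.2886] [27.6 83. ] yaw 2.96
scraper 0.81 wood ctr [ 0.4757 -0.1897] [18.6 82.1] yaw 2.967
[('brush', [0.4646, 0.4412, 0.0012], 0.92)]
rows 22 [-42.5, 2.2, -0.1] [0.0001, -0.0, 0.1344]
```

```bash
python3 -c "
from h import *
plan([.46,.441,.22],[-np.pi,0,-.1])"
```

```text
rows 15 [-7.2, -41.5, 2.4] [0.0, 0.0001, -0.0056]
```

```bash
for i in 1; do
python3 -m jog '[[[-7.2,-41.5,2.4,0,0,-0.0056,0.6],[-7.2,-41.5,2.4,0,0,-0.0056,0.6],[-7.2,-41.5,2.4,0,0,-0.0056,0.6],[-7.2,-41.5,2.4,0,0,-0.0056,0.6],[-7.2,-41.5,2.4,0,0,-0.0056,0.6]]]' >/dev/null
python3 -m jog '[[[-7.2,-41.5,2.4,0,0,-0.0056,0.6],[-7.2,-41.5,2.4,0,0,-0.0056,0.6],[-7.2,-41.5,2.4,0,0,-0.0056,0.6],[-7.2,-41.5,2.4,0,0,-0.0056,0.6],[-7.2,-41.5,2.4,0,0,-0.0056,0.6]]]' >/dev/null
python3 -m jog '[[[-7.2,-41.5,2.4,0,0,-0.0056,0.6],[-7.2,-41.5,2.4,0,0,-0.0056,0.6],[-7.2,-41.5,2.4,0,0,-0.0056,0.6],[-7.2,-41.5,2.4,0,0,-0.0056,0.6],[-7.2,-41.5,2.4,0,0,-0.0056,0.6]]]' >/dev/null
done; python3 -m jog '[[[0,0,0,0,0,0,0.6],[0,0,0,0,0,0,0.6]]]' >/dev/null
python3 - <<'E'
from h import *
s=st(); f=bot.grab_frame('wrist'); save(f,'w13'); orange(f,s,'brush',.024); print([(q,np.round(d['xyz'],4).tolist(),round(d['conf'],2)) for q in ('brush',) for d in bot.spot_point(q,f)])
E
```

```text
t 44.1 p [0.4601, 0.441, 0.2196] rpy [3.14, 0.001, -0.099] w 0.0513 ff 0.0 F [0.3, -1.1, -0.2] q7 -1.89
brush 0.68 wood ctr [0.4894 0.4434] [139.8  35.7] yaw 0.0
[('brush', [0.463, 0.4443, 0.0016], 0.88)]
```

View pics/w13.png

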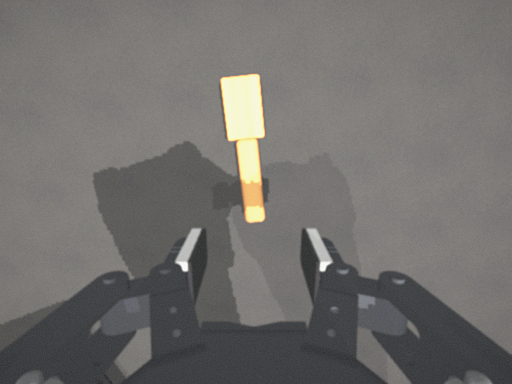

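```bash
python3 - <<'E'
from h import *
s=st(); f=bot.grab_frame('wrist')
hsv=cv2.cvtColor(f['img'],cv2.COLOR_RGB2HSV); m=cv2.inRange(hsv,(3,90,50),(30,255,255)); m[230:]=0
def mid(r): c=np.nonzero(m[r,200:300])[0]+200; return [(c.min()+c.max())/2,r],c.max()-c.min()
H=[];A=[]
for r in range(145,215,5): p,w=mid(r); A.append(p)
for r in range(80,132,5): p,w=mid(r); H.append(p)
for P in(A,H):
    X=ray(f,np.array(P),.024,s)[:,:2]; k=np.polyfit(X[:,0],X[:,1],1); print('mid',X.mean(0).round(4),'slope',k[0].round(3),X[0].round(4),X[-1].round(4))
rows=np.nonzero(m[:,200:300].sum(1))[0]; print(ray(f,[[242,rows.min()],[255,rows.max()]],.024,s).round(4))
E
```

```text
t 44.25 p [0.4608, 0.4396, 0.2207] rpy [3.141, 0.0, -0.102] w 0.0508 ff 0.0 F [0.5, -0.4, -0.3] q7 -1.89
mid [0.4665 0.443 ] slope 0.007 [0.4986 0.4431] [0.433  0.4427]
mid [0.5346 0.4434] slope -0.004 [0.5561 0.443 ] [0.5125 0.4434]
[[0.5599 0.4394 0.024 ]
 [0.4199 0.442  0.024 ]]
```

```bash
python3 -m jog '[[[4.2,-3.4,45,0,0,-0.103,0.6],[0,0,45,0,0,0,0.6],[0,0,35,0,0,0,0.5],[0,0,8,0,0,0,0.5],[0,0,0,0,0,0,0.5]]]' |egrep 'pos|rot|force'
python3 -m jog '[[[0,0,0,0,0,0,0.5],[0,0,0,0,0,0,0.5]]]' |egrep 'pos|rot|force|grip'
```

```text
position: [0.4651, 0.4431, 0.0878]
tool_rot: [3.14, 0.001, 0.002]
force: [0.5, -0.2, 1.9]
finger_force: 0.0
position: [0.4654, 0.4444, 0.0897]
tool_rot: [-3.14, -0.001, 0.003]
force: [0.5, -0.3, 0.7]
grip_width: 0.0428
finger_force: 0.0
```

```bash
python3 -m jog '[[[0,1,5,0,0,0,0.5],[0,0,0,0,0,0,0.5],[0,0,0,0,0,0,0.5]]]' |egrep 'pos|rot|force'
python3 -m jog '[[[0,0,0,0,0,0,0.1],[0,0,0,0,0,0,0.1],[0,0,0,0,0,0,0.1],[0,0,0,0,0,0,0.1]]]' 70 |egrep 'pos|rot|force|grip'
python3 -m jog '[[[0,0,-10,0,0,0,0.1],[0,0,-40,0,0,0,0.1],[0,0,-50,0,0,0,0.1],[0,0,-40,0,0,0,0.1],[0,0,0,0,0,0,0.1]]]' |egrep 'pos|rot|force|grip'
python3 -c "
from h import *
plan([*tray(-.025,-.013),.18],[-np.pi,0,-.1825])"
```

```text
position: [0.4648, 0.4429, 0.083]
tool_rot: [-3.142, 0.0, 0.003]
force: [-0.2, -0.8, 0.2]
finger_force: 0.0
position: [0.465, 0.443, 0.0832]
tool_rot: [-3.141, 0.0, 0.003]
force: [-0.9, -0.5, 5.3]
grip_width: 0.018
finger_force: 69.2
position: [0.4665, 0.4434, 0.2286]
tool_rot: [-3.137, -0.005, 0.003]
force: [0.5, 0.4, -1.3]
grip_width: 0.0182
finger_force: 68.6
rows 16 [3.7, 43.1, 2.9] [-0.0003, -0.0003, 0.0116]
```

```bash

python3 -m jog '[[[3.7,43.1,2.9,0,0,0.0116,0.1],[3.7,43.1,2.9,0,0,0.0116,0.1],[3.7,43.1,2.9,0,0,0.0116,0.1],[3.7,43.1,2.9,0,0,0.0116,0.1],[3.7,43.1,2.9,0,0,0.0116,0.1]]]' |egrep 'pos|finger'
python3 -m jog '[[[3.7,43.1,2.9,0,0,0.0116,0.1],[3.7,43.1,2.9,0,0,0.0116,0.1],[3.7,43.1,2.9,0,0,0.0116,0.1],[3.7,43.1,2.9,0,0,0.0116,0.1],[3.7,43.1,2.9,0,0,0.0116,0.1]]]' |egrep 'pos|finger'
python3 -m jog '[[[3.7,43.1,2.9,0,0,0.0116,0.1],[3.7,43.1,2.9,0,0,0.0116,0.1],[3.7,43.1,2.9,0,0,0.0116,0.1],[3.7,43.1,2.9,0,0,0.0116,0.1],[3.7,43.1,2.9,0,0,0.0116,0.1]]]' |egrep 'pos|finger'
python3 -m jog '[[[3.7,43.1,2.9,0,0,0.0116,0.1],[0,0,0,0,0,0,0.1],[0,0,0,0,0,0,0.1]]]' |egrep 'finger'
python3 - <<'E'
from h import *
s=st(); plan([*tray(-.025,-.013),.11],[-np.pi,0,-.1825])
f=bot.grab_frame('wrist'); save(f,'w14'); orange(f,s,'brush',s['position'][2]-.059)
E
```

```text
position: [0.4787, 0.2254, 0.2084]
finger_force: 68.7
position: [0.4804, 0.0093, 0.1939]
finger_force: 68.7
position: [0.4695, -0.2068, 0.1794]
finger_force: 68.7
finger_force: 68.8
t 48.0 p [0.4656, -0.2492, 0.1765] rpy [3.141, 0.001, -0.185] w 0.0181 ff 68.8 F [-0.7, 1.1, -1.1] q7 -0.68
rows 2 [1.0, -0.9, 33.2] [0.0001, 0.0003, -0.0011]
brush 0.86 wood ctr [ 0.4899 -0.2547] [ 34.2 137.6] yaw 2.978
```

View pics/w14.png

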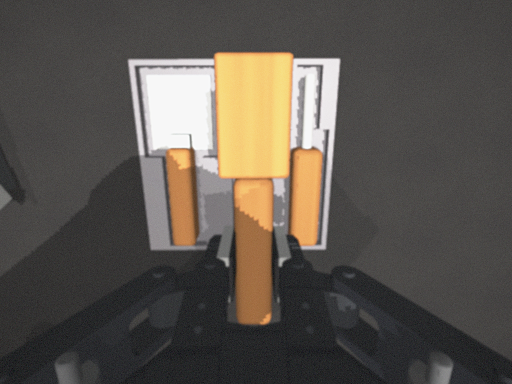

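```bash
python3 -m jog '[[[0.5,-0.9,33,0,0,0,0.1],[0.5,0,33,0,0,-0.001,0.1],[0,0,0,0,0,0,0.1],[0,0,0,0,0,0,0.1]]]' |egrep 'pos|rot|force'
python3 -m jog '[[[0,0,10,0,0,0,0.1],[0,0,5,0,0,0,0.1],[0,0,0,0,0,0,0.1],[0,0,0,0,0,0,0.1]]]'  |egrep 'pos|rot|force'
python3 -c "
from h import *
plan([*tray(-.025,-.013),.0875],[-np.pi,0,-.1825],1)"
```

```text
position: [0.4675, -0.2471, 0.1111]
tool_rot: [3.141, 0.001, -0.18]
force: [0.5, -1.4, -0.8]
finger_force: 68.8
position: [0.4674, -0.2476, 0.0958]
tool_rot: [3.141, 0.0, -0.181]
force: [-0.0, -0.6, -0.6]
finger_force: 68.8
rows 1 [0.4, 0.1, 8.3] [0.0002, 0.0, 0.0013]
```

```bash
python3 -m jog '[[[0.4,0,5.5,0,0,0,0.1],[0,0,0,0,0,0,0.1],[0,0,0,0,0,0,0.1]]]' |egrep 'pos|force'
python3 -m jog '[[[0,0,2,0,0,0,0.1],[0,0,0,0,0,0,0.1],[0,0,0,0,0,0,0.1]]]'  |egrep 'pos|force'
python3 -m jog '[[[0,0,0.8,0,0,0,0.1],[0,0,0,0,0,0,0.1],[0,0,0,0,0,0,0.1]]]'  |egrep 'pos|force'
```

```text
position: [0.4677, -0.2476, 0.0899]
force: [0.4, 0.0, -0.4]
finger_force: 68.8
position: [0.4677, -0.2476, 0.088]
force: [-0.3, 0.2, -0.9]
finger_force: 68.8
position: [0.4678, -0.2476, 0.0872]
force: [-0.1, 0.6, -0.8]
finger_force: 68.9
```

```bash
python3 -m jog '[[[0,0,0.4,0,0,0,0.1],[0,0,0,0,0,0,0.3],[0,0,0,0,0,0,0.32],[0,0,0,0,0,0,0.32],[0,0,0,0,0,0,0.32]]]'  |egrep 'pos|force|grip'
python3 -m jog '[[[0,0,-20,0,0,0,0.32],[0,0,-50,0,0,0,0.32],[0,0,-50,0,0,0,0.5],[0,0,-50,0,0,0,0.5],[0,0,-30,0,0,0,0.5]]]'  |egrep 'pos|grip|force'
python3 -m jog '[[[0,0,0,0,0,0,0.5],[0,0,0,0,0,0,0.5],[0,0,0,0,0,0,0.5]]]'  |egrep 'pos'
python3 - <<'E'
from h import *
s=st(); f=bot.grab_frame('wrist')
for q in('driver','scraper','brush'): orange(f,s,q,.028)
print('exp hdl ctr',tray(-.0275,-.058),tray(-.0275,.045),'brush ctr',tray(0,-.013))
f=bot.grab_frame('top')
for q in('driver','scraper','brush','plate1','blue_bin','tape_roll'): print(q,[(np.round(d['xyz'],3).tolist(),round(d['conf'],2)) for d in bot.spot_point(q,f)])
E
```

```text
position: [0.4677, -0.2476, 0.0867]
force: [0.3, 0.3, -0.6]
grip_width: 0.0273
finger_force: 0.0
position: [0.4679, -0.2481, 0.29]
force: [0.6, -0.1, 0.0]
grip_width: 0.0425
finger_force: 0.0
position: [0.4676, -0.2473, 0.2859]
t 51.1 p [0.4676, -0.2473, 0.2859] rpy [-3.141, 0.001, -0.181] w 0.0429 ff 0.0 F [0.1, -0.7, -0.6] q7 -0.81
driver 0.64 wood ctr [ 0.4571 -0.2903] [24.  83.9] yaw 2.961
scraper 0.8 wood ctr [ 0.4746 -0.1915] [20.5 82.8] yaw 2.949
brush 0.92 wood ctr [ 0.4923 -0.2515] [ 33.  136.9] yaw 2.946
exp hdl ctr [ 0.45723035 -0.29154586] [ 0.47592368 -0.19025638] brush ctr [ 0.49244065 -0.25228411]
driver []
scraper [([0.418, -0.586, -0.001], 0.73), ([0.673, -0.549, 0.001], 0.69)]
brush []
plate1 [([0.621, 0.028, 0.085], 0.77), ([0.578, 0.032, 0.068], 0.74), ([0.536, 0.028, 0.05], 0.54)]
blue_bin [([0.708, -0.258, -0.004], 0.67)]
tape_roll [([0.737, 0.251, 0.001], 0.56)]
```

```bash
python3 -c "
from h import *
print(bot.job_done())"
```

```text
the job is handed in; nothing more can be done
None
```

The job is handed in after about 51 s of the 210 s allowed: the three white plates that were there lie lapped on courses 1 to 3, and the scraper, brush and screwdriver lie in their own compartments, but I viewed 16 pictures against the limit of 14.

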